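# Make up two café orders on the serving boards

### The job

Make up the two orders waiting on the counter. Oak board: the blue cup in the middle of its cork circle and the red-lidded jam jar in the middle of its white circle; slate board: the takeaway cup in the middle of its cork circle, the pastry box in the middle of the white rectangle with its longer side along the board's longer side, and the yellow-lidded honey jar in the middle of its white circle. Set everything down gently and upright without knocking anything over, and leave the green-lidded jar, the brown cup and the little plant where they are.

Things in the scene. Friction and masses are not known exactly. Their poses are not given: they have to be found in the camera images.
- blue_cup: Blue ceramic cup without handle, open at the top, 58 mm outer diameter at the rim (slightly narrower towards the foot), 60 mm tall, wall 4 mm, about 160 g; stands upright. Origin: centre of its underside, z up. Goes on the oak board's cork circle.
- takeaway_cup: Small takeaway cup, 76 mm tall, closed with a black lid (60 mm diameter, from 66 to 76 mm up); white foot 52 mm diameter; brown cardboard sleeve 56 mm diameter from 20 to 54 mm up (grip it there); white above it, 58 mm. About 120 g, stands upright. Origin: centre of its underside, z up.
- jam_jar: Red-lidded jam jar, 48 mm diameter at the lid (body 46 mm), 52 mm tall, closed, solid, paper label; about 140 g; stands upright. Origin: centre of its underside, z up.
- honey_jar: Yellow-lidded honey jar, 48 mm diameter at the lid (body 46 mm), 52 mm tall, closed, solid, paper label; about 140 g; stands upright. Origin: centre of its underside, z up.
- pastry_box: Small closed brown cardboard pastry box with a white paper band around its middle, 58 mm along its own x, 72 mm along its own y, 45 mm tall; rigid, about 150 g. At the start its x axis is within 0.4 rad of world x. Origin: centre of its underside, z up.
- pistachio_jar: Green-lidded pistachio jar, 48 mm diameter at the lid (body 46 mm), 52 mm tall, closed, solid, paper label; about 140 g; stands upright. Origin: centre of its underside, z up. Not ordered: stays in the row.
- brown_cup: Brown ceramic cup without handle, open at the top, 58 mm outer diameter at the rim (slightly narrower towards the foot), 60 mm tall, wall 4 mm, about 160 g; stands upright. Origin: centre of its underside, z up. Not ordered: stays in the row.
- plant: Small green succulent in a terracotta pot (54 mm diameter at the top, 44 mm tall, leaves to 62 mm), loose, standing between the two boards; stays where it is. Origin: centre of its underside, z up.
- oak_board: Flat brown oak serving board, 130 mm along its x, 250 mm along its y, 12 mm thick; does not slide. On the left or the right, beyond the stock; its x is within 0.2 rad of world x. Origin: centre of underside, z up. Flush places centred at x = 0: cork circle (72 mm diameter) at y = +60 mm, white circle (54 mm diameter) at y = -60 mm.
- slate_board: Flat black slate serving board, 130 mm along its x, 250 mm along its y, 12 mm thick; does not slide. On the left or the right, beyond the stock; its x is within 0.2 rad of world x. Origin: centre of underside, z up. Flush places centred at x = 0: cork circle (72 mm dia.) at y = +84 mm, white rectangle (72 mm in x, 86 in y) at y = 0, white circle (54 mm dia.) at y = -88 mm.
Mind the look-alikes: they are no part of the job. Of the things that look like the jam_jar, the smaller one is meant.

How it is judged:
By the outcome, as a careful person would: the job done as asked, in the order asked, and still so for the second after the job is handed in, with the robot touching nothing.
It also fails if it takes over 136 s, if anything falls off the work surface, if the arm or the gripper's body presses on something with over 40 N, if the wrist force passes 120 N, or if a joint passes its speed limit or range.

### The arm

A 7-joint arm with a two-finger parallel gripper is mounted at the origin on the work surface. World frame = base frame: x ahead of the robot, y to its left, z up, the work surface at z = 0. Lengths are in m, angles in rad, forces in N, time in s.
With the tool pointing down it reaches from about 0.425 to 0.825 m from the base axis. Payload 3.6 kg.
Tool frame: the origin (TCP) lies where the fingers leave the gripper's body, on its centre line; the fingertips stand 84 mm ahead of it and the grasp point (between the pads) lies 65 mm ahead of it; x points along the fingers, y is the direction in which the jaws open and shut, and the axes are right-handed (so a half turn about x gives the same grasp; the last joint's range is limited). The gripper opens to 93 mm and grips with 3 to 60 N. Pads are 15 mm wide; open, the fingers measure 128 mm over their backs; the gripper's body (75 mm by 188 mm) begins 65 mm behind the grasp point.
Start: joints at [-1.359, 0.615, -0.013, 1.423, 0.008, 1.103, -0.04], TCP at [0.154, 0.632, 0.303] pointing down, gripper open.
Joint ranges: [-3.12, 3.12], [-0.3, 2.06], [-1.34, 1.32], [0.26, 2.42], [-1.36, 4.5], [0.01, 1.98], [-2.84, 2.84]. Speed limits (rad/s): [2.79, 2.79, 3.14, 3.14, 3.14, 3.14, 3.14].

### API

Orientations are given as [roll, pitch, yaw] about the fixed x, y, z axes, in that order (R = Rz(yaw) Ry(pitch) Rx(roll)).
In Python, from bench import * gives the robot as it stands.
- The arm moves only by the shell command python3 -m crank 'ROWS'. ROWS is JSON, a list of rows, each an object of numbers: "rx", "ry", "rz": the turn, a rotation vector about the tool's x, y, z in degrees; "x", "y", "z": the shift along the tool's x, y, z in mm; "grip": the opening in per cent of the stroke, from 0 (shut) to 100 (fully open). In form: [{"rx": .., "ry": .., "rz": .., "x": .., "y": .., "z": .., "grip": ..}, ...]. A call has 1 to 8 rows; each row is the pose to reach, as a shift and turn from the pose commanded when the call began, along the tool's axes at that moment; what a row does not reach only later rows make up. A row lasts 1/12 s, in which the tool goes at most 41.7 mm and 7.16 degrees, less where a joint would pass 70% of its speed; a pose out of reach is approached as far as the arm can. A call with a gripper value outside its range is refused whole. The fingers move at their own pace and stop on an object; the grip force is fixed at half the most. Time passes only in rows, so rows that repeat a pose let the fingers close. It gives the time, the measured TCP pose, the force and the opening at its end, in the units of the state.
- get_state(): the state, without advancing time (a new reading comes with each control period).
- camera(name): name is "scene" or "top" or "wrist"; returns (picture, depth): 384x512x3 uint8, red, green, blue; 384x512 float32, m along the optical axis (not along the pixel's ray), 0 where there is no reading.
- get_calibration(name): a dict with "K" (3x3 intrinsics, pixels), "world_from_camera" (4x4, takes a point from camera to world coordinates); the wrist camera has in their place "T_tool_cam" (4x4, takes a point from camera to tool coordinates, whose origin is the TCP and whose axes are the tool frame's). Camera axes: x right, y up, looking along -z (the intrinsics and any distortion apply to the point x, -y, -z); pixel columns grow to the right and rows downward; lengths in m; the calibration is good to about 2 mm. A picture is of the moment at which its call begins: read the wrist's pose just before it. get_calibration takes no time and is no camera call.
- close_job(): hands the job in, once; it reports no verdict.
The state is a dict: "time_s": time; "qpos": joint angles; "qvel": joint speeds; "joint_torque": joint torques, N m; "tcp_pos": TCP position; "tcp_rot": TCP orientation; "force": force on the tool from outside, world axes, zero at the start; "wrist_torque": the same for the moment, N m; "finger_gap": finger opening in m.
Only numpy, scipy, OpenCV 4.12 (cv2) and the standard library are available. Lean on these libraries where they do the work, as an engineer would, in place of code of your own. Each camera call takes 0.05 s, during which the arm holds its last target. There are 200 camera calls.

## Working session

There is one attempt and no reset: what is moved stays moved. The work goes in short steps, Python scripts to look and compute and a shell command to move; the robot and the scene stay as the last step left them, time stands still between calls to the robot, and variables do not carry over. Pictures are saved under pics/ and viewed, about 12 in all and at most 16, crops included, and the job is handed in when it is done.

```bash
ls; mkdir -p pics; python3 - <<'E'
from bench import *
import cv2,numpy as np
print(get_state())
for n in("scene","top","wrist"):
    c=get_calibration(n);print(n,c)
for n in("scene","top"):
    p,d=camera(n);cv2.imwrite(f"pics/{n}0.png",p[:,:,::-1]);np.save(f"pics/{n}0.npy",p);np.save(f"pics/{n}0d.npy",d);print((d>0).mean())
E
```

```text
pics
{'time_s': 0.0, 'qpos': array([-1.35849314,  0.61589618, -0.01261888,  1.42485588,  0.00813774,
        1.1033999 , -0.04038834]), 'qvel': array([ 0.00118166,  0.00142496, -0.00067198,  0.00087297,  0.00067692,
       -0.00181962,  0.00028515]), 'joint_torque': array([-4.85431701e-05, -4.58940268e+01,  2.09104079e-01, -1.65751451e+01,
       -6.11059670e-02,  2.06404872e-02,  2.46777254e-04]), 'tcp_pos': array([0.153612  , 0.63100769, 0.30161012]), 'tcp_rot': array([-1.5439566 ,  1.56828783, -1.78266283]), 'force': array([-1.1505973 , -0.25631969, -0.34607787]), 'wrist_torque': array([ 0.01171154, -0.02013839,  0.01114187]), 'finger_gap': 0.09279287907036093}
scene {'K': array([[422.91453253,   0.        , 253.66406169],
       [  0.        , 422.91453253, 190.28040571],
       [  0.        ,   0.        ,   1.        ]]), 'world_from_camera': array([[-0.62136936, -0.43434378,  0.65210857,  1.21714665],
       [ 0.78351204, -0.34763885,  0.5150302 ,  0.59908349],
       [ 0.00299812,  0.83095891,  0.55632572,  0.69423301],
       [ 0.        ,  0.        ,  0.        ,  1.      
[... 291 characters left out ...]
02212106,  0.00561477],
       [-0.02439381,  0.11852484,  0.9926514 ,  0.88473966],
       [ 0.        ,  0.        ,  0.        ,  1.        ]])}
wrist {'K': array([[267.37686007,   0.        , 253.27268118],
       [  0.        , 267.37686007, 190.46655926],
       [  0.        ,   0.        ,   1.        ]]), 'T_tool_cam': array([[-4.39333804e-04,  2.67974076e-01, -9.63426023e-01,
        -8.23372564e-02],
       [ 9.99999384e-01, -8.64674906e-04, -6.96518441e-04,
        -2.55228282e-04],
       [-1.01969919e-03, -9.63425735e-01, -2.67973531e-01,
        -7.40151831e-02],
       [ 0.00000000e+00,  0.00000000e+00,  0.00000000e+00,
         1.00000000e+00]])}
0.99609375
0.9963124593098959
```

View pics/top0.png

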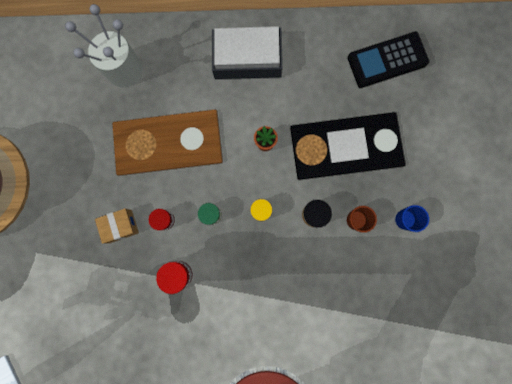

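View pics/scene0.png

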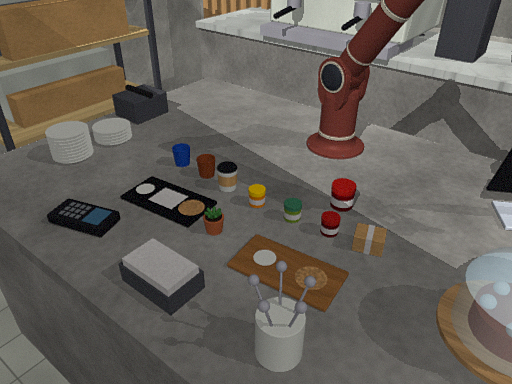

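Top view: small red lid (160,219) and big red lid (172,277). The smaller one fits the jam jar, to be confirmed. The row also has the box (115,226), green (208,213), yellow (261,210), black-lidded takeaway (317,213), brown (362,219) and blue (412,218). Oak board is at left, slate at right, plant at (265,138). Next I measure from both views.

```bash
cat > vis.py <<'E'
import numpy as np,cv2
from bench import *
from scipy.spatial.transform import Rotation as R
def pose(s): return s["tcp_pos"],R.from_euler("xyz",s["tcp_rot"]).as_matrix()
def wfc(n,s=None):
    c=get_calibration(n)
    if n!="wrist": return c["K"],c["world_from_camera"]
    p,r=pose(s);T=np.eye(4);T[:3,:3]=r;T[:3,3]=p
    return c["K"],T@c["T_tool_cam"]
def ray(uv,K,T):
    uv=np.atleast_2d(uv);d=np.c_[(uv[:,0]-K[0,2])/K[0,0],-(uv[:,1]-K[1,2])/K[1,1],-np.ones(len(uv))]
    return T[:3,3],d@T[:3,:3].T
def onplane(uv,z,K,T):
    o,d=ray(uv,K,T);return o+d*((z-o[2])/d[:,2])[:,None]
def cloud(D,K,T):
    v,u=np.mgrid[:D.shape[0],:D.shape[1]];o,d=ray(np.c_[u.ravel(),v.ravel()],K,T)
    return (o+d*D.ravel()[:,None]).reshape(D.shape+(3,))
def cross(uv1,c1,uv2,c2):
    o1,d1=ray(uv1,*c1);o2,d2=ray(uv2,*c2);d1,d2=d1[0],d2[0]
    t=np.linalg.lstsq(np.c_[d1,-d2],o2-o1,rcond=None)[0]
    a,b=o1+t[0]*d1,o2+t[1]*d2;return (a+b)/2,np.linalg.norm(a-b)
HS={"red":[((0,150,60),(5,255,255)),((174,150,60),(180,255,255))],"yellow":[((20,150,120),(32,255,255))],
"green":[((65,80,30),(90,255,255))],"blue":[((110,150,50),(130,255,255))],"white":[((0,0,170),(180,45,255))],
"tan":[((8,90,90),(20,255,255))],"brown":[((5,100,40),(14,255,150))],"black":[((0,0,0),(180,255,32))]}
def blobs(p,c,mn=60):
    h=cv2.cvtColor(p,cv2.COLOR_RGB2HSV);m=sum(cv2.inRange(h,a,b) for a,b in HS[c])
    n,l,st,ce=cv2.connectedComponentsWithStats(m)
    return [(ce[i],st[i],l==i) for i in range(1,n) if st[i,4]>=mn]
E
python3 - <<'E'
from vis import *
np.set_printoptions(precision=3,suppress=True)
for n in("top","scene"):
    p=np.load(f"pics/{n}0.npy");D=np.load(f"pics/{n}0d.npy");C=cloud(D,*wfc(n))
    for c in HS:
        for ce,st,m in blobs(p,c,60):
            P=C[m&(D>0)];
            if len(P)<20: continue
            med=np.median(P,0)
            if .3<med[0]<.8 and abs(med[1])<.5:
              hi=P[P[:,2]>P[:,2].max()-.008]; lo,up=np.percentile(P,2,0),np.percentile(P,98,0)
              print(n,c,ce.round(1),st[4],"mid",med,"lo",lo,"up",up)
a=np.load("pics/top0.npy")[185:305,85:235];b=np.load("pics/scene0.npy")[165:260,270:400]
im=np.hstack([cv2.resize(a,(480,384)),cv2.resize(b,(320,384))]);cv2.imwrite("pics/red.png",im[:,:,::-1])
E
```

```text
top red [159.3 219.1] 374 mid [0.435 0.225 0.052] lo [0.416 0.204 0.047] up [0.455 0.248 0.055]
top red [172.  277.3] 801 mid [0.313 0.192 0.072] lo [0.283 0.163 0.06 ] up [0.341 0.222 0.074]
top yellow [260.9 209.5] 375 mid [0.452 0.004 0.052] lo [ 0.431 -0.017  0.002] up [0.476 0.025 0.055]
top green [208.2 213.3] 360 mid [0.446 0.119 0.052] lo [0.425 0.097 0.049] up [0.466 0.14  0.055]
top blue [412.5 218.3] 665 mid [ 0.427 -0.333  0.034] lo [ 0.402 -0.348  0.003] up [ 0.452 -0.296  0.062]
top white [107.2  63.4] 236 mid [0.771 0.328 0.101] lo [0.76  0.298 0.098] up [0.782 0.363 0.104]
top white [191.4 138.2] 384 mid [0.624 0.163 0.013] lo [0.601 0.139 0.01 ] up [0.648 0.185 0.016]
top white [347.2 144.8] 1041 mid [ 0.6   -0.198  0.013] lo [ 0.567 -0.238  0.01 ] up [ 0.633 -0.158  0.016]
top white [385.3 140. ] 379 mid [ 0.609 -0.286  0.013] lo [ 0.587 -0.309  0.01 ] up [ 0.632 -0.263  0.016]
top white [113.  225.7] 149 mid [0.423 0.329 0.046] lo [0.398 0.317 0.043] up [0.449 0.34  0.049]
top tan [164.3 142.2] 5209 mid [0.615 0.231 0.012] lo [0.552 0.103 0.009] up [0.683 0.34  0.0
[... 2589 characters left out ...]
25.6] 269 mid [0.628 0.006 0.03 ] lo [ 0.595 -0.029  0.001] up [0.639 0.017 0.046]
scene brown [256.2 265.3] 527 mid [0.661 0.159 0.011] lo [0.575 0.098 0.005] up [0.69  0.234 0.014]
scene brown [271.4 246.4] 60 mid [0.581 0.149 0.011] lo [0.561 0.136 0.009] up [0.598 0.175 0.014]
scene brown [295.1 269.3] 511 mid [0.598 0.242 0.011] lo [0.557 0.184 0.008] up [0.676 0.288 0.014]
scene brown [328.6 290.3] 305 mid [0.62  0.332 0.011] lo [0.552 0.311 0.006] up [0.669 0.35  0.014]
scene black [226.7 166.9] 173 mid [ 0.445 -0.109  0.075] lo [ 0.418 -0.137  0.069] up [ 0.467 -0.087  0.078]
scene black [166.8 201.6] 1441 mid [ 0.632 -0.188  0.011] lo [ 0.532 -0.316  0.005] up [ 0.671 -0.072  0.014]
```

View pics/red.png

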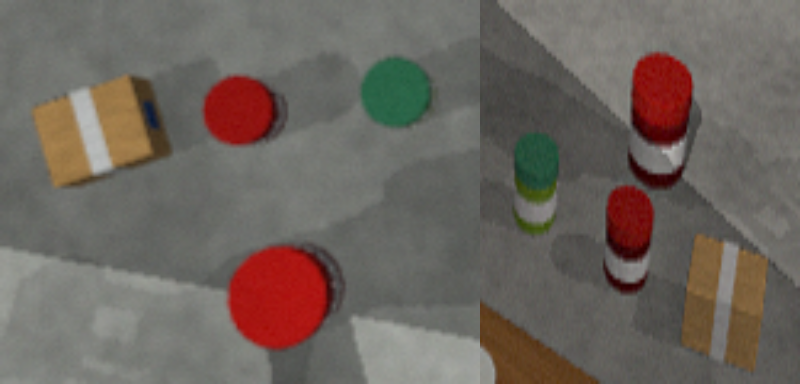

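Crop: both red-lidded jars. The big one, at left (280,297), is 60 mm across and 74 mm tall. The small one, at (239,110), is about 46 mm across and 52 mm tall, so that is the jam jar, at (0.436, 0.226). Next I fix target poses, triangulate heights and get the tool axes.

```bash
cat >> vis.py <<'E'
def want(a):
    c,s=np.cos(a),np.sin(a);return np.array([[0,c,s],[0,s,-c],[-1,0,0.]])
def go(x,y,z,a=None):
    "shift mm / turn deg to bring the TCP to x,y,z with jaws at angle a (deg)"
    s=get_state();p,r=pose(s);ja=np.degrees(np.arctan2(r[1,1],r[0,1]))
    a=ja if a is None else min((a-180,a,a+180),key=lambda t:abs(t-ja))
    d=r.T@(np.array([x,y,z])-p)*1e3;w=np.degrees(R.from_matrix(r.T@want(np.radians(a))).as_rotvec())
    print("t %.2f tcp"%s["time_s"],p.round(4),"jaw %.1f"%ja,"down %.3f"%-r[2,0],"gap %.4f"%s["finger_gap"],"q",s["qpos"].round(2),"-> xyz",d.round(1),"r",w.round(1))
E
python3 - <<'E'
from vis import *
np.set_printoptions(precision=4,suppress=True)
T=np.load("pics/top0.npy");S=np.load("pics/scene0.npy");cT,cS=wfc("top"),wfc("scene")
def cen(m):
    c=max(cv2.findContours(m.astype(np.uint8),0,1)[0],key=cv2.contourArea);(x,y),_,_=cv2.fitEllipse(cv2.convexHull(c));return (x,y)
def pick(p,c,u,v): return min(blobs(p,c),key=lambda b:np.hypot(*(b[0]-(u,v))))[2]
# lid heights by two views (lid-top outline centre in top; scene: blob)
for n,c,u,v,us,vs in [("jam","red",159,219,330,218),("honey","yellow",261,209,257,190),("take","black",317,213,227,167)]:
    a=cen(pick(T,c,u,v));b=cen(pick(S,c,us,vs));print(n,"cross",*cross(a,cT,b,cS))
for n,u,v,us,vs in [("slcork",311,149,191,207)]:
    print(n,"cross",*cross(cen(pick(T,"tan",u,v)),cT,cen(pick(S,"tan",us,vs)),cS))
for n,u,v,us,vs in [("oakW",191,138,264,258),("slW",385,140,146,189),("slR",347,145,168,199)]:
    mt=pick(T,"white",u,v);h=cv2.cvtColor(S,cv2.COLOR_RGB2GRAY)
    m=cv2.floodFill(S.copy(),None,(us,vs),(0,0,0),(12,)*3,(12,)*3,4|cv2.FLOODFILL_FIXED_RANGE|cv2.FLOODFILL_MASK_ONLY|(255<<8))[2][1:-1,1:-1]>0
    print(n,"cross",*cross(cen(mt),cT,cen(m),cS),"plane",onplane(cen(mt),.012,*cT),m.sum())
# boxes/boards from depth cloud
D=np.load("pics/top0d.npy");C=cloud(D,*cT)
def rect(m,z):
    P=onplane(np.argwhere(m)[:,::-1].astype(float),z,*cT)[:,:2].astype(np.float32);return cv2.minAreaRect(P*1000)
x,y,z=C[...,0],C[...,1],C[...,2]
print("box",rect((z>.035)&(abs(x-.42)<.06)&(abs(y-.335)<.06),.045))
for n,y0 in(("oak",.23),("slate",-.2)):
    m=(z>.008)&(z<.02)&(abs(x-.61)<.1)&(abs(y-y0)<.16);m=cv2.morphologyEx(m.astype(np.uint8),2,np.ones((3,3)))
    print(n,rect(m>0,.012))
m=(z>.05)&(abs(x-.428)<.05)&(abs(y+.325)<.05);print("blue rim",cv2.minEnclosingCircle((C[m][:,:2]*1000).astype(np.float32)),np.median(z[m]),cv2.minAreaRect((C[m][:,:2]*1000).astype(np.float32)))
_,r=pose(get_state());print(r);go(.5,.2,.28,0)
E
```

```text
jam cross [0.4356 0.2276 0.0452] 0.00048205134353364326
honey cross [0.452  0.0045 0.0458] 0.0012302843264142248
take cross [ 0.4402 -0.1144  0.0711] 0.0006375948527265698
slcork cross [ 0.5907 -0.1145  0.0126] 0.0009237464256861133
oakW cross [0.6241 0.1627 0.0126] 0.000824899206183686 plane [[0.6245 0.1625 0.012 ]] 261
slW cross [ 0.6095 -0.2861  0.0122] 0.0003027479362337156 plane [[ 0.6096 -0.2863  0.012 ]] 127
slR cross [ 0.597  -0.1981  0.0112] 0.003222541778697762 plane [[ 0.5979 -0.1992  0.012 ]] 408
box ((422.6313171386719, 326.5832214355469), (59.28989028930664, 74.60812377929688), 18.398815155029297)
oak ((616.3355712890625, 220.5072021484375), (129.6902618408203, 248.8124237060547), 5.647687911987305)
slate ((598.2276611328125, -198.33306884765625), (129.68214416503906, 248.93760681152344), 6.140663146972656)
blue rim ((425.4995422363281, -323.96875), 29.403785705566406) 0.05936889980863869 ((425.0639343261719, -323.0292663574219), (56.59858322143555, 55.405330657958984), 87.49533081054688)
[[-0.0005  0.2365  0.9716]
 [-0.0022  0.9716 -0.2365]
 [-1.     -0.0022  0.    ]]
t 0.10 tcp [0.1536 0.6311 0.3017] jaw 76.3 down 1.000 gap 0.0927 q [-1.36  0.62 -0.01  1.42  0.01  1.1  -0.04] -> xyz [  22.5 -336.9  438.5] r [76.3  0.1  0.1]
```

```bash
python3 -m crank '[{"x":20,"y":-519,"z":534,"rx":57},{"x":20,"y":-519,"z":534,"rx":57},{"x":20,"y":-519,"z":534,"rx":57},{"x":20,"y":-519,"z":534,"rx":57},{"x":20,"y":-519,"z":534,"rx":57},{"x":20,"y":-519,"z":534,"rx":57},{"x":20,"y":-519,"z":534,"rx":57},{"x":20,"y":-519,"z":534,"rx":57}]'; python3 -c "from vis import *;go(.5,-.1,.25,0)"
```

```text
t 0.10 tcp [0.1536 0.6311 0.3017] jaw 76.3 down 1.000 gap 0.0927 q [-1.36  0.62 -0.01  1.42  0.01  1.1  -0.04] -> xyz [  53.2 -628.3  509.4] r [76.3  0.1  0.1]schema error: expected keys rx, ry, rz, x, y, z, grip
```

```bash
python3 -m crank '[{"rx":57,"ry":0,"rz":0,"x":20,"y":-519,"z":534,"grip":100},{"rx":57,"ry":0,"rz":0,"x":20,"y":-519,"z":534,"grip":100},{"rx":57,"ry":0,"rz":0,"x":20,"y":-519,"z":534,"grip":100},{"rx":57,"ry":0,"rz":0,"x":20,"y":-519,"z":534,"grip":100},{"rx":57,"ry":0,"rz":0,"x":20,"y":-519,"z":534,"grip":100},{"rx":57,"ry":0,"rz":0,"x":20,"y":-519,"z":534,"grip":100},{"rx":57,"ry":0,"rz":0,"x":20,"y":-519,"z":534,"grip":100},{"rx":57,"ry":0,"rz":0,"x":20,"y":-519,"z":534,"grip":100}]'; python3 -c "from vis import *;go(.5,-.1,.25,0)"
```

```text
time_s: 0.77
tcp_pos: [0.3314, 0.3474, 0.2936]
tcp_rot: [-1.406, 1.57, -2.645]
force: [1.2, 0.7, 0.1]
finger_gap: 0.0931
t 0.77 tcp [0.3314 0.3474 0.2936] jaw 19.0 down 1.000 gap 0.0931 q [-1.06  0.37  0.28  1.92 -0.13  0.87 -0.38] -> xyz [ 43.7  13.8 477.9] r [19.  0.  0.]
```

```bash
python3 -m crank '[{"rx":19,"ry":0,"rz":0,"x":30,"y":20,"z":320,"grip":100},{"rx":19,"ry":0,"rz":0,"x":30,"y":20,"z":320,"grip":100},{"rx":19,"ry":0,"rz":0,"x":30,"y":20,"z":320,"grip":100},{"rx":19,"ry":0,"rz":0,"x":30,"y":20,"z":320,"grip":100},{"rx":19,"ry":0,"rz":0,"x":30,"y":20,"z":320,"grip":100},{"rx":19,"ry":0,"rz":0,"x":30,"y":20,"z":320,"grip":100},{"rx":19,"ry":0,"rz":0,"x":30,"y":20,"z":320,"grip":100},{"rx":19,"ry":0,"rz":0,"x":30,"y":20,"z":320,"grip":100}]'; python3 -c "from vis import *;go(.427,-.323,.2,0)"
```

```text
time_s: 1.43
tcp_pos: [0.4563, 0.0503, 0.2636]
tcp_rot: [0.192, 1.569, -1.377]
force: [0.5, -0.2, -0.0]
finger_gap: 0.093
t 1.43 tcp [0.4563 0.0503 0.2636] jaw 0.1 down 1.000 gap 0.0930 q [-0.45  0.4   0.41  2.01 -0.22  0.77  0.09] -> xyz [ 64.1 -30.2 373.1] r [ 0.1  0.1 -0. ]
```

```bash
python3 -m crank '[{"rx":0,"ry":0,"rz":0,"x":20,"y":-10,"z":310,"grip":100},{"rx":0,"ry":0,"rz":0,"x":20,"y":-10,"z":310,"grip":100},{"rx":0,"ry":0,"rz":0,"x":20,"y":-10,"z":310,"grip":100},{"rx":0,"ry":0,"rz":0,"x":20,"y":-10,"z":310,"grip":100},{"rx":0,"ry":0,"rz":0,"x":20,"y":-10,"z":310,"grip":100},{"rx":0,"ry":0,"rz":0,"x":20,"y":-10,"z":310,"grip":100},{"rx":0,"ry":0,"rz":0,"x":20,"y":-10,"z":310,"grip":100},{"rx":0,"ry":0,"rz":0,"x":20,"y":-10,"z":310,"grip":100}]' ; python3 -m crank '[{"rx":0,"ry":0,"rz":0,"x":24,"y":-19,"z":63,"grip":100},{"rx":0,"ry":0,"rz":0,"x":24,"y":-19,"z":63,"grip":100},{"rx":0,"ry":0,"rz":0,"x":24,"y":-19,"z":63,"grip":100},{"rx":0,"ry":0,"rz":0,"x":24,"y":-19,"z":63,"grip":100},{"rx":0,"ry":0,"rz":0,"x":24,"y":-19,"z":63,"grip":100}]'; python3 - <<'E'
from vis import *
s=get_state();p,d=camera("wrist");np.save("pics/w1.npy",p);cv2.imwrite("pics/w1.png",p[:,:,::-1])
K,T=wfc("wrist",s);C=cloud(d,K,T)
for ce,st,m in blobs(p,"blue"):
    P=C[m&(d>0)];Q=P[P[:,2]>P[:,2].max()-.008];print(ce,st[4],Q.min(0),Q.max(0),(Q.min(0)+Q.max(0))/2)
go(.427,-.323,.1,0)
E
```

```text
time_s: 2.1
tcp_pos: [0.4458, -0.2622, 0.2437]
tcp_rot: [-0.082, 1.567, -1.654]
force: [0.3, 0.0, -0.8]
finger_gap: 0.0929
time_s: 2.52
tcp_pos: [0.4291, -0.3181, 0.2195]
tcp_rot: [-2.933, 1.569, 1.786]
force: [-0.9, -0.3, 1.0]
finger_gap: 0.0931
[249.29524153 200.04722422] 2774 [ 0.39767962 -0.35134701  0.05416216] [ 0.45321199 -0.29433833  0.06210627] [ 0.42544581 -0.32284267  0.05813422]
t 2.57 tcp [ 0.4296 -0.3176  0.2198] jaw 0.5 down 1.000 gap 0.0930 q [ 0.35  0.56  0.37  1.87 -0.28  0.76  0.89] -> xyz [119.8  -2.7   5.6] r [ 0.5 -0.1 -0. ]
```

View pics/w1.png

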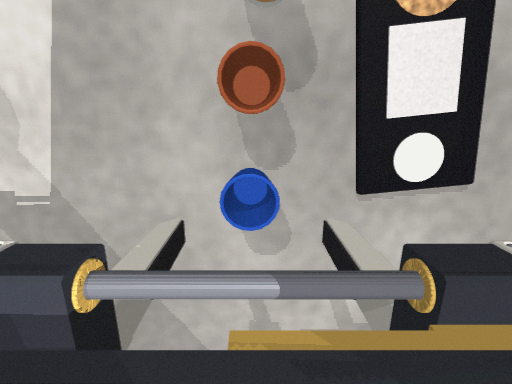

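Wrist view: blue cup at (250,200), brown cup at (251,77). The wrist fix (0.4255, -0.323) agrees with the top view. I go down and grip.

```bash
python3 -m crank '[{"rx":0.5,"ry":0,"rz":0,"x":40,"y":-3.5,"z":5.5,"grip":100},{"rx":0.5,"ry":0,"rz":0,"x":75,"y":-3.5,"z":5.5,"grip":100},{"rx":0.5,"ry":0,"rz":0,"x":105,"y":-3.5,"z":5.5,"grip":100},{"rx":0.5,"ry":0,"rz":0,"x":119,"y":-3.5,"z":5.5,"grip":100},{"rx":0.5,"ry":0,"rz":0,"x":119,"y":-3.5,"z":5.5,"grip":100},{"rx":0.5,"ry":0,"rz":0,"x":119,"y":-3.5,"z":5.5,"grip":100}]'; python3 -m crank '[{"rx":0,"ry":0,"rz":0,"x":0,"y":0,"z":0,"grip":0},{"rx":0,"ry":0,"rz":0,"x":0,"y":0,"z":0,"grip":0},{"rx":0,"ry":0,"rz":0,"x":0,"y":0,"z":0,"grip":0},{"rx":0,"ry":0,"rz":0,"x":0,"y":0,"z":0,"grip":0},{"rx":0,"ry":0,"rz":0,"x":0,"y":0,"z":0,"grip":0},{"rx":0,"ry":0,"rz":0,"x":0,"y":0,"z":0,"grip":0},{"rx":0,"ry":0,"rz":0,"x":0,"y":0,"z":0,"grip":0},{"rx":0,"ry":0,"rz":0,"x":0,"y":0,"z":0,"grip":0}]'; python3 -c "from vis import *;go(.427,-.323,.1,0)"
```

```text
time_s: 3.07
tcp_pos: [0.4262, -0.3233, 0.1008]
tcp_rot: [-2.916, 1.57, 1.795]
force: [-0.0, -0.5, 0.1]
finger_gap: 0.0933
time_s: 3.73
tcp_pos: [0.4254, -0.3248, 0.1012]
tcp_rot: [1.106, 1.57, -0.468]
force: [-1.1, 0.7, 3.0]
finger_gap: 0.0552
t 3.73 tcp [ 0.4254 -0.3248  0.1012] jaw -0.2 down 1.000 gap 0.0552 q [ 0.44  0.74  0.27  1.95 -0.38  0.5   0.97] -> xyz [ 1.2  1.6 -1.8] r [-0.2  0.  -0. ]
```

```bash
python3 -m crank '[{"rx":0,"ry":0,"rz":0,"x":-20,"y":0,"z":0,"grip":0},{"rx":0,"ry":0,"rz":0,"x":-55,"y":0,"z":0,"grip":0},{"rx":0,"ry":0,"rz":0,"x":-95,"y":0,"z":0,"grip":0},{"rx":0,"ry":0,"rz":0,"x":-130,"y":0,"z":0,"grip":0},{"rx":0,"ry":0,"rz":0,"x":-140,"y":10,"z":-30,"grip":0},{"rx":0,"ry":0,"rz":0,"x":-140,"y":20,"z":-65,"grip":0},{"rx":0,"ry":0,"rz":0,"x":-140,"y":32,"z":-103,"grip":0},{"rx":0,"ry":0,"rz":0,"x":-140,"y":44,"z":-142,"grip":0}]' ; python3 -m crank '[{"rx":0,"ry":0,"rz":0,"x":0,"y":13,"z":-38,"grip":0},{"rx":0,"ry":0,"rz":0,"x":0,"y":26,"z":-77,"grip":0},{"rx":0,"ry":0,"rz":0,"x":0,"y":39,"z":-116,"grip":0},{"rx":0,"ry":0,"rz":0,"x":0,"y":52,"z":-155,"grip":0},{"rx":0,"ry":0,"rz":0,"x":0,"y":65,"z":-194,"grip":0},{"rx":0,"ry":0,"rz":0,"x":0,"y":78,"z":-233,"grip":0},{"rx":0,"ry":0,"rz":0,"x":0,"y":91,"z":-272,"grip":0},{"rx":0,"ry":0,"rz":0,"x":0,"y":104,"z":-310,"grip":0}]'; python3 -c "from vis import *;go(.611,.281,.25,5.65)"
```

```text
time_s: 4.4
tcp_pos: [0.4697, -0.1817, 0.241]
tcp_rot: [1.116, 1.57, -0.46]
force: [0.7, -0.1, -1.6]
finger_gap: 0.0554
time_s: 5.07
tcp_pos: [0.5746, 0.1292, 0.2403]
tcp_rot: [-1.515, 1.569, -3.088]
force: [0.3, -1.4, -1.3]
finger_gap: 0.0554
t 5.07 tcp [0.5746 0.1292 0.2403] jaw -0.1 down 1.000 gap 0.0554 q [-0.51  0.61  0.41  1.69 -0.3   0.9   0.02] -> xyz [  -9.8   36.  -151.9] r [-5.8  0.   0.1]
```

```bash
python3 -m crank '[{"rx":-5.7,"ry":0,"rz":0,"x":0,"y":9,"z":-38,"grip":0},{"rx":-5.7,"ry":0,"rz":0,"x":0,"y":18,"z":-75,"grip":0},{"rx":-5.7,"ry":0,"rz":0,"x":0,"y":27,"z":-112,"grip":0},{"rx":-5.7,"ry":0,"rz":0,"x":10,"y":36,"z":-142,"grip":0},{"rx":-5.7,"ry":0,"rz":0,"x":30,"y":36,"z":-152,"grip":0},{"rx":-5.7,"ry":0,"rz":0,"x":40,"y":36,"z":-152,"grip":0},{"rx":-5.7,"ry":0,"rz":0,"x":40,"y":36,"z":-152,"grip":0}]'; cat > look.py <<'E'
import sys
from vis import *
def tops(n,name,boards=True):
    s=get_state();p,d=camera(n);cv2.imwrite(f"pics/{name}.png",p[:,:,::-1]);K,T=wfc(n,s);C=cloud(d,K,T);return p,d,K,T,C
if __name__=="__main__":
    n,name=sys.argv[1:3];p,d,K,T,C=tops(n,name)
    for c in HS:
        for ce,st,m in blobs(p,c,100):
            P=C[m&(d>0)]
            if len(P)<50: continue
            P=P[P[:,2]>np.percentile(P[:,2],95)-.006];lo,up=np.percentile(P,1,0),np.percentile(P,99,0);mm=(lo+up)/2
            if .38<mm[0]<.75 and abs(mm[1])<.42: print(c,ce.round(0),st[4],"mid",mm.round(4),"size",(up-lo).round(3),"z %.3f"%np.median(P[:,2]))
E
python3 look.py wrist w2; python3 -c "from vis import *;go(.611,.281,.113,5.65)"
```

```text
time_s: 5.65
tcp_pos: [0.6088, 0.2782, 0.1967]
tcp_rot: [-1.182, 1.562, -2.656]
force: [-0.7, -0.0, -1.9]
finger_gap: 0.0556
red [104. 208.] 115 mid [0.4442 0.2354 0.0073] size [0.026 0.028 0.006] z 0.007
red [ 68. 229.] 2218 mid [0.4355 0.2292 0.0507] size [0.045 0.042 0.006] z 0.052
yellow [328. 339.] 4250 mid [0.6229 0.3014 0.2259] size [0.079 0.008 0.006] z 0.226
blue [253. 237.] 6548 mid [0.6085 0.2903 0.1537] size [0.055 0.036 0.007] z 0.155
blue [253. 303.] 330 mid [0.6108 0.2548 0.1553] size [0.029 0.006 0.003] z 0.156
white [290. 104.] 76104 mid [0.6784 0.3206 0.1476] size [0.224 0.076 0.104] z 0.101
white [250.  43.] 283 mid [5.913e-01 4.144e-01 4.000e-04] size [0.014 0.031 0.004] z 0.000
white [ 39. 121.] 1280 mid [0.4219 0.3294 0.0459] size [0.056 0.027 0.003] z 0.046
white [ 35. 203.] 4824 mid [0.388  0.2233 0.0111] size [0.111 0.128 0.025] z 0.000
white [194. 316.] 484 mid [5.499e-01 1.058e-01 3.000e-04] size [0.025 0.045 0.003] z 0.000
white [316. 318.] 269 mid [7.037e-01 1.213e-01 1.000e-04] size [0.02  0.042 0.003] z 0.000
tan [45. 94.] 3248 mid [0.4182 0.3502 0.044 ] size [0.055 0.039 0.006] z 0.045
tan [ 65. 143.] 2935 mid [0.4301 0.3094 0.0442] size [0.058 0.039 0.006] z 0.045
tan [258. 164.] 10658 mid [0.6093 0.2976 0.012 ] size [0.128 0.101 0.004] z 0.012
tan [151. 285.] 419 mid [0.578  0.3028 0.216 ] size [0.003 0.014 0.007] z 0.216
tan [355. 284.] 442 mid [0.6352 0.3083 0.2154] size [0.002 0.013 0.006] z 0.216
tan [303. 331.] 8602 mid [0.6231 0.3014 0.2258] size [0.079 0.008 0.007] z 0.226
t 5.70 tcp [0.6102 0.2766 0.1988] jaw 5.4 down 1.000 gap 0.0556 q [-0.66  0.78  0.37  1.48 -0.31  0.95 -0.11] -> xyz [85.8  1.6 -4.6] r [-0.2  0.2  0.3]
```

View pics/w2.png

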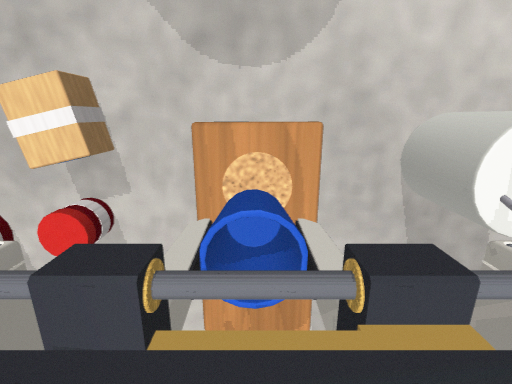

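```bash
python3 -m crank '[{"rx":0,"ry":0,"rz":0,"x":25,"y":1,"z":-2.5,"grip":0},{"rx":0,"ry":0,"rz":0,"x":50,"y":1,"z":-2.5,"grip":0},{"rx":0,"ry":0,"rz":0,"x":68,"y":1,"z":-2.5,"grip":0},{"rx":0,"ry":0,"rz":0,"x":76,"y":1,"z":-2.5,"grip":0},{"rx":0,"ry":0,"rz":0,"x":80,"y":1,"z":-2.5,"grip":0},{"rx":0,"ry":0,"rz":0,"x":82,"y":1,"z":-2.5,"grip":0},{"rx":0,"ry":0,"rz":0,"x":82,"y":1,"z":-2.5,"grip":0},{"rx":0,"ry":0,"rz":0,"x":82,"y":1,"z":-2.5,"grip":0}]'; for i in 1 2 3; do python3 -c "from vis import *
camera('top');go(.611,.279,.1132,5.65);print(get_state()['force'])"; done
```

```text
time_s: 6.37
tcp_pos: [0.6129, 0.2812, 0.1204]
tcp_rot: [1.795, 1.568, 0.32]
force: [0.1, 0.7, -0.9]
finger_gap: 0.0554
t 6.42 tcp [0.6128 0.2814 0.1203] jaw 5.5 down 1.000 gap 0.0559 q [-0.64  0.87  0.33  1.52 -0.35  0.8  -0.08] -> xyz [ 7.1 -2.   2.2] r [-0.1 -0.  -0.1]
[-0.47135829  0.0270566  -1.29169434]
t 6.47 tcp [0.6127 0.2814 0.1202] jaw 5.5 down 1.000 gap 0.0551 q [-0.64  0.87  0.33  1.52 -0.35  0.8  -0.08] -> xyz [ 7.  -1.9  2.3] r [-0.1 -0.  -0.1]
[-0.42538788 -0.33128124 -1.15258869]
t 6.52 tcp [0.6125 0.2815 0.1199] jaw 5.5 down 1.000 gap 0.0558 q [-0.64  0.87  0.33  1.52 -0.35  0.8  -0.08] -> xyz [ 6.7 -1.7  2.4] r [-0.1 -0.  -0.1]
[-0.19197216 -0.20705955 -1.10691222]
```

```bash
python3 -m crank '[{"rx":0,"ry":0,"rz":0,"x":2,"y":-1.5,"z":2,"grip":0},{"rx":0,"ry":0,"rz":0,"x":4,"y":-1.5,"z":2,"grip":0},{"rx":0,"ry":0,"rz":0,"x":6,"y":-1.5,"z":2,"grip":0},{"rx":0,"ry":0,"rz":0,"x":6.5,"y":-1.5,"z":2,"grip":0},{"rx":0,"ry":0,"rz":0,"x":6.5,"y":-1.5,"z":2,"grip":0},{"rx":0,"ry":0,"rz":0,"x":6.5,"y":-1.5,"z":2,"grip":0}]'
```

```text
time_s: 7.02
tcp_pos: [0.6106, 0.2789, 0.1132]
tcp_rot: [-1.18, 1.57, -2.654]
force: [-1.7, -0.6, 5.4]
finger_gap: 0.0557
```

```bash
python3 -m crank '[{"rx":0,"ry":0,"rz":0,"x":0,"y":0,"z":0,"grip":65},{"rx":0,"ry":0,"rz":0,"x":0,"y":0,"z":0,"grip":75},{"rx":0,"ry":0,"rz":0,"x":0,"y":0,"z":0,"grip":100},{"rx":0,"ry":0,"rz":0,"x":0,"y":0,"z":0,"grip":100},{"rx":0,"ry":0,"rz":0,"x":0,"y":0,"z":0,"grip":100},{"rx":0,"ry":0,"rz":0,"x":0,"y":0,"z":0,"grip":100},{"rx":0,"ry":0,"rz":0,"x":0,"y":0,"z":0,"grip":100}]'; python3 -m crank '[{"rx":0,"ry":0,"rz":0,"x":-30,"y":0,"z":0,"grip":100},{"rx":0,"ry":0,"rz":0,"x":-70,"y":0,"z":0,"grip":100},{"rx":0,"ry":0,"rz":0,"x":-110,"y":0,"z":0,"grip":100},{"rx":0,"ry":0,"rz":0,"x":-120,"y":-35,"z":0,"grip":100},{"rx":5.6,"ry":0,"rz":0,"x":-120,"y":-75,"z":10,"grip":100},{"rx":5.6,"ry":0,"rz":0,"x":-120,"y":-110,"z":20,"grip":100},{"rx":5.6,"ry":0,"rz":0,"x":-120,"y":-140,"z":30,"grip":100},{"rx":5.6,"ry":0,"rz":0,"x":-120,"y":-175,"z":30,"grip":100}]'; python3 look.py wrist w3|egrep "red|blue"; python3 -c "from vis import *;go(.4355,.227,.092,0)"
```

```text
time_s: 7.6
tcp_pos: [0.6107, 0.2792, 0.1121]
tcp_rot: [-0.794, 1.571, -2.268]
force: [0.6, -0.3, 0.3]
finger_gap: 0.0919
time_s: 8.27
tcp_pos: [0.4388, 0.23, 0.2328]
tcp_rot: [1.187, 1.569, -0.389]
force: [0.3, 0.1, -0.7]
finger_gap: 0.0928
red [248. 192.] 1656 mid [0.4341 0.2275 0.0519] size [0.043 0.045 0.004] z 0.052
blue [433. 140.] 4130 mid [0.6098 0.2806 0.0702] size [0.055 0.054 0.007] z 0.072
t 8.32 tcp [0.4294 0.2298 0.2313] jaw -0.1 down 1.000 gap 0.0932 q [-0.83  0.49  0.43  1.97 -0.3   0.75 -0.22] -> xyz [139.2   8.1   2.4] r [-0.1  0.1  0.8]
```

```bash
python3 -m crank '[{"rx":0,"ry":0,"rz":0,"x":30,"y":2,"z":2,"grip":100},{"rx":0,"ry":0,"rz":0,"x":55,"y":2,"z":2,"grip":100},{"rx":0,"ry":0,"rz":0,"x":65,"y":2,"z":2,"grip":100},{"rx":0,"ry":0,"rz":0,"x":65,"y":2,"z":2,"grip":100},{"rx":0,"ry":0,"rz":0,"x":65,"y":2,"z":2,"grip":100}]';python3 -c "from vis import *;go(.435,.2275,.092,0)"
```

```text
time_s: 8.73
tcp_pos: [0.4418, 0.2305, 0.1673]
tcp_rot: [-0.506, 1.57, -2.078]
force: [0.1, 0.3, 0.6]
finger_gap: 0.093
t 8.73 tcp [0.4418 0.2305 0.1673] jaw -0.1 down 1.000 gap 0.0930 q [-0.77  0.6   0.36  2.01 -0.37  0.59 -0.15] -> xyz [75.3 -6.8  3. ] r [-0.1  0.   0. ]
```

```bash
python3 -m crank '[{"rx":0,"ry":0,"rz":0,"x":15,"y":-6.5,"z":3,"grip":100},{"rx":0,"ry":0,"rz":0,"x":40,"y":-6.5,"z":3,"grip":100},{"rx":0,"ry":0,"rz":0,"x":65,"y":-6.5,"z":3,"grip":100},{"rx":0,"ry":0,"rz":0,"x":74,"y":-6.5,"z":3,"grip":100},{"rx":0,"ry":0,"rz":0,"x":74,"y":-6.5,"z":3,"grip":100},{"rx":0,"ry":0,"rz":0,"x":74,"y":-6.5,"z":3,"grip":100}]'; python3 -m crank '[{"rx":0,"ry":0,"rz":0,"x":0,"y":0,"z":0,"grip":0},{"rx":0,"ry":0,"rz":0,"x":0,"y":0,"z":0,"grip":0},{"rx":0,"ry":0,"rz":0,"x":0,"y":0,"z":0,"grip":0},{"rx":0,"ry":0,"rz":0,"x":0,"y":0,"z":0,"grip":0},{"rx":0,"ry":0,"rz":0,"x":0,"y":0,"z":0,"grip":0},{"rx":0,"ry":0,"rz":0,"x":0,"y":0,"z":0,"grip":0},{"rx":0,"ry":0,"rz":0,"x":0,"y":0,"z":0,"grip":0},{"rx":0,"ry":0,"rz":0,"x":0,"y":0,"z":0,"grip":0}]'; python3 -c "from vis import *;go(.623,.162,.2,5.65)"
```

```text
time_s: 9.23
tcp_pos: [0.4357, 0.2277, 0.0941]
tcp_rot: [1.98, 1.569, 0.407]
force: [0.9, 0.3, -0.1]
finger_gap: 0.0934
time_s: 9.9
tcp_pos: [0.4347, 0.2275, 0.0934]
tcp_rot: [-1.494, 1.57, -3.066]
force: [-0.6, 0.5, 1.3]
finger_gap: 0.047
t 9.90 tcp [0.4347 0.2275 0.0934] jaw -0.1 down 1.000 gap 0.0470 q [-0.7   0.72  0.26  2.07 -0.45  0.4  -0.08] -> xyz [-106.7  188.3   65.3] r [-5.7  0.   0. ]
```

```bash
python3 -m crank '[{"rx":0,"ry":0,"rz":0,"x":-20,"y":0,"z":0,"grip":0},{"rx":0,"ry":0,"rz":0,"x":-55,"y":0,"z":0,"grip":0},{"rx":0,"ry":0,"rz":0,"x":-90,"y":10,"z":3,"grip":0},{"rx":-5.7,"ry":0,"rz":0,"x":-107,"y":40,"z":14,"grip":0},{"rx":-5.7,"ry":0,"rz":0,"x":-107,"y":77,"z":27,"grip":0},{"rx":-5.7,"ry":0,"rz":0,"x":-107,"y":114,"z":40,"grip":0},{"rx":-5.7,"ry":0,"rz":0,"x":-107,"y":150,"z":53,"grip":0},{"rx":-5.7,"ry":0,"rz":0,"x":-107,"y":178,"z":63,"grip":0}]';python3 -m crank '[{"rx":0,"ry":0,"rz":0,"x":20,"y":9.5,"z":2,"grip":0},{"rx":0,"ry":0,"rz":0,"x":50,"y":9.5,"z":2,"grip":0},{"rx":0,"ry":0,"rz":0,"x":70,"y":9.5,"z":2,"grip":0},{"rx":0,"ry":0,"rz":0,"x":80,"y":9.5,"z":2,"grip":0},{"rx":0,"ry":0,"rz":0,"x":80,"y":9.5,"z":2,"grip":0},{"rx":0,"ry":0,"rz":0,"x":80,"y":9.5,"z":2,"grip":0},{"rx":0,"ry":0,"rz":0,"x":80,"y":9.5,"z":2,"grip":0}]'; python3 look.py top t2|egrep "red|blue"; python3 -c "from vis import *;go(.623,.162,.1054,5.65)"
```

```text
time_s: 10.57
tcp_pos: [0.6151, 0.1622, 0.2001]
tcp_rot: [0.668, 1.569, -0.806]
force: [0.0, 0.0, -1.4]
finger_gap: 0.0472
time_s: 11.15
tcp_pos: [0.6233, 0.1634, 0.1217]
tcp_rot: [1.609, 1.568, 0.137]
force: [0.3, -0.2, -1.7]
finger_gap: 0.0474
red [122.  97.] 5068 mid [0.4889 0.1568 0.5514] size [0.026 0.051 0.015] z 0.550
t 11.20 tcp [0.6234 0.1634 0.122 ] jaw 5.6 down 1.000 gap 0.0471 q [-0.47  0.83  0.32  1.62 -0.35  0.75  0.11] -> xyz [16.6 -0.6  1.4] r [-0.  -0.  -0.2]
```

```bash
python3 -m crank '[{"rx":0,"ry":0,"rz":0,"x":7,"y":0,"z":1.2,"grip":0},{"rx":0,"ry":0,"rz":0,"x":12,"y":0,"z":1.2,"grip":0},{"rx":0,"ry":0,"rz":0,"x":14,"y":0,"z":1.2,"grip":0},{"rx":0,"ry":0,"rz":0,"x":16,"y":0,"z":1.2,"grip":0},{"rx":0,"ry":0,"rz":0,"x":16.5,"y":0,"z":1.2,"grip":0},{"rx":0,"ry":0,"rz":0,"x":16.5,"y":0,"z":1.2,"grip":0},{"rx":0,"ry":0,"rz":0,"x":16.5,"y":0,"z":1.2,"grip":0}]'
```

```text
time_s: 11.78
tcp_pos: [0.6222, 0.1619, 0.1054]
tcp_rot: [-2.159, 1.57, 2.652]
force: [-3.7, -0.1, 7.4]
finger_gap: 0.0471
```

```bash
python3 -m crank '[{"rx":0,"ry":0,"rz":0,"x":0,"y":0,"z":0,"grip":55},{"rx":0,"ry":0,"rz":0,"x":0,"y":0,"z":0,"grip":70},{"rx":0,"ry":0,"rz":0,"x":0,"y":0,"z":0,"grip":100},{"rx":0,"ry":0,"rz":0,"x":0,"y":0,"z":0,"grip":100},{"rx":0,"ry":0,"rz":0,"x":0,"y":0,"z":0,"grip":100},{"rx":0,"ry":0,"rz":0,"x":0,"y":0,"z":0,"grip":100},{"rx":0,"ry":0,"rz":0,"x":0,"y":0,"z":0,"grip":100}]'; python3 -m crank '[{"rx":0,"ry":0,"rz":0,"x":-30,"y":0,"z":0,"grip":100},{"rx":0,"ry":0,"rz":0,"x":-70,"y":0,"z":0,"grip":100},{"rx":0,"ry":0,"rz":0,"x":-110,"y":0,"z":0,"grip":100},{"rx":5.6,"ry":0,"rz":0,"x":-140,"y":-15,"z":20,"grip":100},{"rx":5.6,"ry":0,"rz":0,"x":-145,"y":-40,"z":50,"grip":100},{"rx":5.6,"ry":0,"rz":0,"x":-145,"y":-66,"z":81,"grip":100},{"rx":5.6,"ry":0,"rz":0,"x":-145,"y":-92,"z":113,"grip":100},{"rx":5.6,"ry":0,"rz":0,"x":-145,"y":-118,"z":145,"grip":100}]';python3 -m crank '[{"rx":0,"ry":0,"rz":0,"x":0,"y":-25,"z":31,"grip":100},{"rx":0,"ry":0,"rz":0,"x":0,"y":-50,"z":62,"grip":100},{"rx":0,"ry":0,"rz":0,"x":0,"y":-75,"z":92,"grip":100},{"rx":0,"ry":0,"rz":0,"x":0,"y":-82,"z":116,"grip":100},{"rx":0,"ry":0,"rz":0,"x":0,"y":-82,"z":118,"grip":100},{"rx":0,"ry":0,"rz":0,"x":0,"y":-82,"z":118,"grip":100}]'; python3 look.py wrist w4|egrep "red|black|brown";python3 look.py top t3|egrep "red|blue"; python3 -c "from vis import *;go(.441,-.1138,.102,0)"
```

```text
time_s: 12.37
tcp_pos: [0.6226, 0.162, 0.1037]
tcp_rot: [-0.715, 1.571, -2.187]
force: [0.4, -0.0, 0.2]
finger_gap: 0.0863
time_s: 13.03
tcp_pos: [0.5181, 0.005, 0.2493]
tcp_rot: [1.509, 1.57, -0.061]
force: [0.4, -0.4, 0.1]
finger_gap: 0.093
time_s: 13.53
tcp_pos: [0.437, -0.1135, 0.2493]
tcp_rot: [1.219, 1.57, -0.356]
force: [0.5, 0.4, 0.1]
finger_gap: 0.0927
brown [414.  86.] 350 mid [ 0.6021 -0.0098  0.0452] size [0.023 0.042 0.003] z 0.045
brown [396.  90.] 510 mid [ 0.5943 -0.0115  0.0396] size [0.017 0.044 0.009] z 0.039
brown [246. 245.] 599 mid [ 0.4289 -0.1944  0.057 ] size [0.05  0.02  0.007] z 0.058
brown [244. 263.] 596 mid [ 0.4269 -0.1999  0.0574] size [0.055 0.024 0.007] z 0.060
black [382. 184.] 4088 mid [ 0.5904 -0.1334  0.0112] size [0.133 0.126 0.006] z 0.012
black [170. 251.] 471 mid [ 0.3911 -0.109   0.2179] size [0.001 0.007 0.012] z 0.216
black [335. 253.] 559 mid [ 0.4841 -0.1102  0.2165] size [0.001 0.008 0.013] z 0.215
black [108. 317.] 130 mid [ 0.3895 -0.1038  0.2588] size [0.001 0.012 0.007] z 0.258
black [344. 311.] 610 mid [ 0.5687 -0.3056  0.011 ] size [0.047 0.036 0.005] z 0.012
black [ 95. 319.] 103 mid [ 0.3896 -0.0978  0.2652] size [0.002 0.01  0.007] z 0.265
black [ 78. 324.] 104 mid [ 0.3896 -0.0942  0.2707] size [0.002 0.008 0.006] z 0.271
black [ 90. 339.] 227 mid [ 0.3895 -0.1002  0.2704] size [0.002 0.009 0.007] z 0.270
red [188. 133.] 367 mid [0.6224 0.1605 0.0647] size [0.044 0.044 0.007] z 0.065
blue [135. 140.] 609 mid [0.6111 0.2789 0.0713] size [0.056 0.055 0.007] z 0.072
t 13.63 tcp [ 0.4381 -0.1109  0.2488] jaw 0.1 down 1.000 gap 0.0934 q [-0.11  0.41  0.43  2.05 -0.25  0.73  0.48] -> xyz [146.8   2.8   3. ] r [ 0.1 -0.  -0. ]
```

```bash
python3 -m crank '[{"rx":0,"ry":0,"rz":0,"x":35,"y":2,"z":2,"grip":100},{"rx":0,"ry":0,"rz":0,"x":60,"y":2,"z":2,"grip":100},{"rx":0,"ry":0,"rz":0,"x":65,"y":2,"z":2,"grip":100},{"rx":0,"ry":0,"rz":0,"x":65,"y":2,"z":2,"grip":100},{"rx":0,"ry":0,"rz":0,"x":65,"y":2,"z":2,"grip":100}]';python3 -c "from vis import *;go(.441,-.1138,.102,0)"
```

```text
time_s: 14.05
tcp_pos: [0.4401, -0.1132, 0.1841]
tcp_rot: [1.92, 1.571, 0.352]
force: [0.5, -0.6, 0.1]
finger_gap: 0.0928
t 14.05 tcp [ 0.4401 -0.1132  0.1841] jaw 0.1 down 1.000 gap 0.0928 q [-0.05  0.52  0.36  2.11 -0.34  0.56  0.56] -> xyz [82.1  0.9  0.7] r [ 0.1 -0.  -0. ]
```

```bash
python3 -m crank '[{"rx":0,"ry":0,"rz":0,"x":20,"y":1,"z":0.5,"grip":100},{"rx":0,"ry":0,"rz":0,"x":45,"y":1,"z":0.5,"grip":100},{"rx":0,"ry":0,"rz":0,"x":70,"y":1,"z":0.5,"grip":100},{"rx":0,"ry":0,"rz":0,"x":82,"y":1,"z":0.5,"grip":100},{"rx":0,"ry":0,"rz":0,"x":82,"y":1,"z":0.5,"grip":100},{"rx":0,"ry":0,"rz":0,"x":82,"y":1,"z":0.5,"grip":100}]'; python3 -m crank '[{"rx":0,"ry":0,"rz":0,"x":0,"y":0,"z":0,"grip":0},{"rx":0,"ry":0,"rz":0,"x":0,"y":0,"z":0,"grip":0},{"rx":0,"ry":0,"rz":0,"x":0,"y":0,"z":0,"grip":0},{"rx":0,"ry":0,"rz":0,"x":0,"y":0,"z":0,"grip":0},{"rx":0,"ry":0,"rz":0,"x":0,"y":0,"z":0,"grip":0},{"rx":0,"ry":0,"rz":0,"x":0,"y":0,"z":0,"grip":0},{"rx":0,"ry":0,"rz":0,"x":0,"y":0,"z":0,"grip":0},{"rx":0,"ry":0,"rz":0,"x":0,"y":0,"z":0,"grip":0}]'; python3 -c "from vis import *;go(.5895,-.1147,.21,6.1)"
```

```text
time_s: 14.55
tcp_pos: [0.4412, -0.1144, 0.1026]
tcp_rot: [1.408, 1.569, -0.162]
force: [0.1, -0.1, -0.5]
finger_gap: 0.0932
time_s: 15.22
tcp_pos: [0.4403, -0.1144, 0.1021]
tcp_rot: [1.758, 1.571, 0.187]
force: [-0.9, 0.7, 4.6]
finger_gap: 0.0591
t 15.22 tcp [ 0.4403 -0.1144  0.1021] jaw 0.0 down 1.000 gap 0.0591 q [ 0.05  0.67  0.23  2.17 -0.44  0.34  0.65] -> xyz [-107.9  149.2    0.3] r [-6.1 -0.  -0. ]
```

Gap 59 mm says the pads touch the white part above the sleeve, so I reopen, go 4 mm lower and regrip.

```bash
python3 -m crank '[{"rx":0,"ry":0,"rz":0,"x":0,"y":0,"z":0,"grip":75},{"rx":0,"ry":0,"rz":0,"x":0,"y":0,"z":0,"grip":75},{"rx":0,"ry":0,"rz":0,"x":4,"y":0,"z":0,"grip":75},{"rx":0,"ry":0,"rz":0,"x":4,"y":0,"z":0,"grip":75},{"rx":0,"ry":0,"rz":0,"x":4,"y":0,"z":0,"grip":0},{"rx":0,"ry":0,"rz":0,"x":4,"y":0,"z":0,"grip":0},{"rx":0,"ry":0,"rz":0,"x":4,"y":0,"z":0,"grip":0},{"rx":0,"ry":0,"rz":0,"x":4,"y":0,"z":0,"grip":0}]'; python3 -m crank '[{"rx":0,"ry":0,"rz":0,"x":0,"y":0,"z":0,"grip":0},{"rx":0,"ry":0,"rz":0,"x":0,"y":0,"z":0,"grip":0}]';python3 -c "from vis import *;go(.5895,-.1147,.21,6.1)"
```

```text
time_s: 15.88
tcp_pos: [0.4402, -0.1144, 0.0977]
tcp_rot: [-1.564, 1.57, -3.134]
force: [0.2, 0.2, -1.6]
finger_gap: 0.0584
time_s: 16.05
tcp_pos: [0.4403, -0.1143, 0.0977]
tcp_rot: [-1.474, 1.571, -3.044]
force: [0.1, -0.4, -2.2]
finger_gap: 0.0591
t 16.05 tcp [ 0.4403 -0.1143  0.0977] jaw 0.0 down 1.000 gap 0.0591 q [ 0.06  0.68  0.22  2.17 -0.44  0.33  0.65] -> xyz [-112.3  149.2    0.5] r [-6.1  0.   0. ]
```

```bash
python3 -m crank '[{"rx":0,"ry":0,"rz":0,"x":-15,"y":0,"z":0,"grip":0},{"rx":0,"ry":0,"rz":0,"x":-45,"y":0,"z":0,"grip":0},{"rx":0,"ry":0,"rz":0,"x":-75,"y":0,"z":0,"grip":0},{"rx":0,"ry":0,"rz":0,"x":-105,"y":10,"z":0,"grip":0},{"rx":-6.1,"ry":0,"rz":0,"x":-112,"y":40,"z":0,"grip":0},{"rx":-6.1,"ry":0,"rz":0,"x":-112,"y":75,"z":0,"grip":0},{"rx":-6.1,"ry":0,"rz":0,"x":-112,"y":110,"z":0,"grip":0},{"rx":-6.1,"ry":0,"rz":0,"x":-112,"y":140,"z":0,"grip":0}]'; python3 -m crank '[{"rx":0,"ry":0,"rz":0,"x":20,"y":8,"z":0,"grip":0},{"rx":0,"ry":0,"rz":0,"x":45,"y":8,"z":0,"grip":0},{"rx":0,"ry":0,"rz":0,"x":65,"y":8,"z":0,"grip":0},{"rx":0,"ry":0,"rz":0,"x":75,"y":8,"z":0,"grip":0},{"rx":0,"ry":0,"rz":0,"x":75,"y":8,"z":0,"grip":0},{"rx":0,"ry":0,"rz":0,"x":75,"y":8,"z":0,"grip":0},{"rx":0,"ry":0,"rz":0,"x":75,"y":8,"z":0,"grip":0}]'; python3 look.py scene s2|egrep "red|blue|black"; python3 look.py wrist w5|egrep "black|tan|white"; python3 -c "from vis import *;go(.590,-.1147,.1097,6.1)"
```

```text
time_s: 16.72
tcp_pos: [0.5823, -0.1137, 0.2102]
tcp_rot: [1.638, 1.569, 0.175]
force: [1.3, -0.8, -2.4]
finger_gap: 0.0588
time_s: 17.3
tcp_pos: [0.589, -0.1138, 0.136]
tcp_rot: [1.184, 1.568, -0.281]
force: [1.5, -0.7, -1.4]
finger_gap: 0.0589
red [198.  22.] 114 mid [ 0.5292 -0.0762  0.5139] size [0.01  0.017 0.008] z 0.514
red [222.  23.] 103 mid [ 0.5096 -0.0322  0.505 ] size [0.029 0.016 0.009] z 0.502
red [209.  44.] 117 mid [ 0.5426 -0.0492  0.4662] size [0.027 0.018 0.01 ] z 0.464
red [192.  64.] 384 mid [ 0.5768 -0.0996  0.4503] size [0.012 0.03  0.018] z 0.449
red [169.  73.] 139 mid [ 0.6157 -0.0862  0.416 ] size [0.013 0.015 0.01 ] z 0.414
red [265. 243.] 306 mid [0.624  0.1623 0.0627] size [0.045 0.044 0.007] z 0.063
blue [312. 263.] 488 mid [0.6114 0.2808 0.0696] size [0.055 0.056 0.007] z 0.070
black [183.  89.] 182 mid [ 0.6093 -0.074   0.3798] size [0.046 0.026 0.011] z 0.379
black [185. 158.] 761 mid [ 0.5934 -0.1073  0.2345] size [0.068 0.064 0.01 ] z 0.234
black [164. 204.] 1217 mid [ 0.6008 -0.1951  0.0112] size [0.144 0.249 0.007] z 0.011
white [261. 125.] 1011
[... 601 characters left out ...]
.0517] size [0.012 0.008 0.017] z 0.044
tan [254. 197.] 3135 mid [ 0.5873 -0.0934  0.0851] size [0.044 0.014 0.01 ] z 0.085
tan [146. 284.] 416 mid [ 0.5562 -0.0902  0.1552] size [0.003 0.015 0.007] z 0.155
tan [360. 283.] 383 mid [ 0.6168 -0.0835  0.1549] size [0.003 0.014 0.007] z 0.155
tan [333. 339.] 6281 mid [ 0.6045 -0.0905  0.1657] size [0.079 0.009 0.006] z 0.166
black [310. 163.] 162 mid [ 0.6275 -0.0708  0.0105] size [0.041 0.006 0.005] z 0.011
black [309. 316.] 185 mid [ 0.6512 -0.2096  0.0125] size [0.025 0.032 0.003] z 0.012
t 17.40 tcp [ 0.5891 -0.1138  0.1364] jaw 6.1 down 1.000 gap 0.0588 q [-0.04  0.76  0.32  1.75 -0.35  0.69  0.58] -> xyz [26.7  0.8  1. ] r [ 0.   0.1 -0.2]
```

View pics/s2.png

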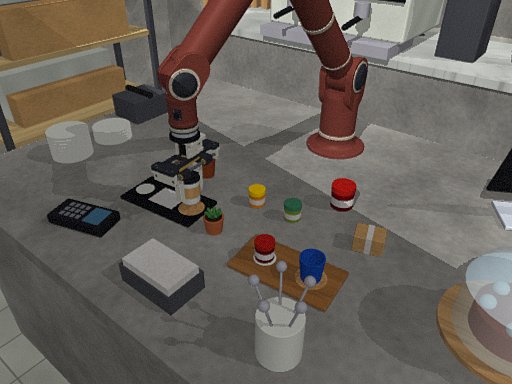

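View pics/w5.png

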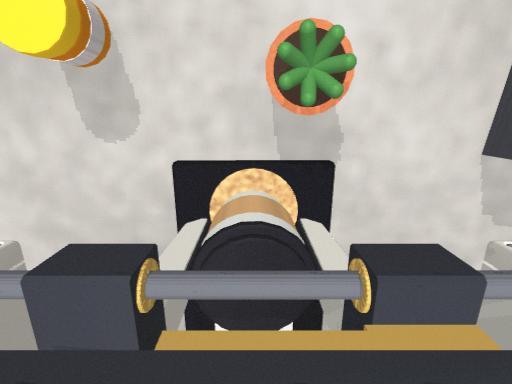

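Scene: takeaway cup held upright over the slate cork (190,190); jam jar (265,248) and blue cup (312,265) stand on the oak board. Wrist: cork (254,200) is centred under the cup. I lower it.

```bash
python3 -m crank '[{"rx":0,"ry":0,"rz":0,"x":10,"y":0.5,"z":1,"grip":0},{"rx":0,"ry":0,"rz":0,"x":18,"y":0.5,"z":1,"grip":0},{"rx":0,"ry":0,"rz":0,"x":22,"y":0.5,"z":1,"grip":0},{"rx":0,"ry":0,"rz":0,"x":24,"y":0.5,"z":1,"grip":0},{"rx":0,"ry":0,"rz":0,"x":26,"y":0.5,"z":1,"grip":0},{"rx":0,"ry":0,"rz":0,"x":26,"y":0.5,"z":1,"grip":0},{"rx":0,"ry":0,"rz":0,"x":26,"y":0.5,"z":1,"grip":0}]'
```

```text
time_s: 17.98
tcp_pos: [0.5882, -0.1145, 0.1096]
tcp_rot: [-2.073, 1.569, 2.746]
force: [-2.5, 1.3, 5.2]
finger_gap: 0.0587
```

```bash
python3 -m crank '[{"rx":0,"ry":0,"rz":0,"x":0,"y":0,"z":0,"grip":68},{"rx":0,"ry":0,"rz":0,"x":0,"y":0,"z":0,"grip":80},{"rx":0,"ry":0,"rz":0,"x":0,"y":0,"z":0,"grip":100},{"rx":0,"ry":0,"rz":0,"x":0,"y":0,"z":0,"grip":100},{"rx":0,"ry":0,"rz":0,"x":0,"y":0,"z":0,"grip":100},{"rx":0,"ry":0,"rz":0,"x":0,"y":0,"z":0,"grip":100},{"rx":0,"ry":0,"rz":0,"x":0,"y":0,"z":0,"grip":100}]'; python3 -m crank '[{"rx":0,"ry":0,"rz":0,"x":-30,"y":0,"z":0,"grip":100},{"rx":0,"ry":0,"rz":0,"x":-70,"y":0,"z":0,"grip":100},{"rx":0,"ry":0,"rz":0,"x":-110,"y":0,"z":0,"grip":100},{"rx":0,"ry":0,"rz":0,"x":-135,"y":-8,"z":-25,"grip":100},{"rx":0,"ry":0,"rz":0,"x":-145,"y":-17,"z":-63,"grip":100},{"rx":0,"ry":0,"rz":0,"x":-145,"y":-26,"z":-102,"grip":100},{"rx":0,"ry":0,"rz":0,"x":-145,"y":-36,"z":-141,"grip":100},{"rx":0,"ry":0,"rz":0,"x":-145,"y":-45,"z":-180,"grip":100}]';python3 -m crank '[{"rx":0,"ry":0,"rz":0,"x":0,"y":-10,"z":-39,"grip":100},{"rx":0,"ry":0,"rz":0,"x":0,"y":-20,"z":-78,"grip":100},{"rx":-6,"ry":0,"rz":0,"x":0,"y":-30,"z":-117,"grip":100},{"rx":-12.3,"ry":0,"rz":0,"x":0,"y":-40,"z":-156,"grip":100},{"rx":-12.3,"ry":0,"rz":0,"x":0,"y":-50,"z":-195,"grip":100},{"rx":-12.3,"ry":0,"rz":0,"x":0,"y":-62,"z":-234,"grip":100},{"rx":-12.3,"ry":0,"rz":0,"x":0,"y":-70,"z":-268,"grip":100},{"rx":-12.3,"ry":0,"rz":0,"x":0,"y":-72,"z":-277,"grip":100}]'; python3 -c "from vis import *;go(.423,.329,.2,18.4)"
```

```text
time_s: 18.57
tcp_pos: [0.589, -0.1144, 0.1087]
tcp_rot: [0.085, 1.571, -1.379]
force: [-0.6, 0.3, -0.7]
finger_gap: 0.0922
time_s: 19.23
tcp_pos: [0.5241, 0.0612, 0.2543]
tcp_rot: [1.964, 1.57, 0.5]
force: [0.5, -0.4, -0.5]
finger_gap: 0.0932
time_s: 19.9
tcp_pos: [0.4201, 0.3347, 0.2534]
tcp_rot: [-2.969, 1.566, 2.076]
force: [-0.1, 0.5, -1.1]
finger_gap: 0.0934
t 19.90 tcp [0.4201 0.3347 0.2534] jaw 19.0 down 1.000 gap 0.0934 q [-0.94  0.52  0.35  1.82 -0.23  0.84 -0.15] -> xyz [53.4  1.   6.6] r [ 0.6 -0.3  0. ]
```

Now a close look at the box from the wrist, at z = 0.2, to check its centre and angle; also a check of the takeaway cup from the top.

```bash
python3 -m crank '[{"rx":0,"ry":0,"rz":0,"x":30,"y":1,"z":5,"grip":100},{"rx":0,"ry":0,"rz":0,"x":50,"y":1,"z":5,"grip":100},{"rx":0,"ry":0,"rz":0,"x":50,"y":1,"z":5,"grip":100},{"rx":0,"ry":0,"rz":0,"x":50,"y":1,"z":5,"grip":100}]'; python3 - <<'E'
from look import *
p,d,K,T,C=tops("wrist","w6");x,y,z=C[...,0],C[...,1],C[...,2]
m=(z>.041)&(z<.05)&(abs(x-.423)<.06)&(abs(y-.33)<.06)&(d>0)
print(cv2.minAreaRect((C[m][:,:2]*1000).astype(np.float32)),m.sum())
P=onplane(np.argwhere(m)[:,::-1].astype(float),.045,K,T)[:,:2];print(cv2.minAreaRect((P*1000).astype(np.float32)))
p,d,K,T,C=tops("top","t4");z=C[...,2];m=(z>.08)&(z<.1)&(abs(C[...,0]-.59)<.05)&(abs(C[...,1]+.115)<.05);print("take",cv2.minEnclosingCircle((C[m][:,:2]*1000).astype(np.float32)),np.median(z[m]))
go(.423,.329,.093,18.4)
E
```

```text
time_s: 20.23
tcp_pos: [0.4263, 0.3223, 0.2033]
tcp_rot: [-1.019, 1.568, -2.269]
force: [0.4, -0.3, 0.9]
finger_gap: 0.0928
((421.94744873046875, 329.7138366699219), (58.76240921020508, 71.62859344482422), 18.244409561157227) 4622
((421.81866455078125, 330.1263427734375), (58.803367614746094, 71.37191009521484), 18.4332218170166)
take ((587.2627563476562, -115.43338775634766), 29.58989906311035) 0.087965135164364
t 20.33 tcp [0.4273 0.323  0.2049] jaw 18.4 down 1.000 gap 0.0930 q [-0.9   0.58  0.33  1.88 -0.27  0.72 -0.1 ] -> xyz [111.9  -2.4  -7. ] r [-0.  -0.  -0.1]
```

View pics/w6.png

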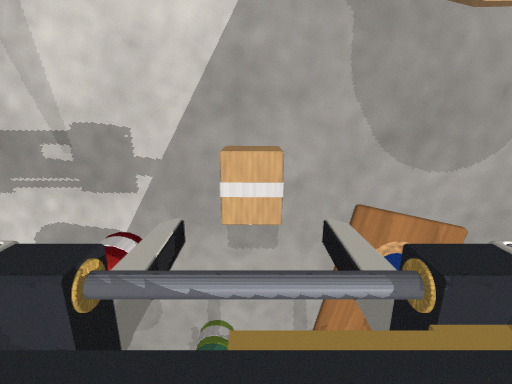

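Wrist: box at (252,185) squared between the jaws; centre (0.422, 0.330), angle 18.3°, size 59x72, as it must be.

```bash
python3 -m crank '[{"rx":0,"ry":0,"rz":0,"x":20,"y":-2.5,"z":-7.5,"grip":100},{"rx":0,"ry":0,"rz":0,"x":50,"y":-2.5,"z":-7.5,"grip":100},{"rx":0,"ry":0,"rz":0,"x":80,"y":-2.5,"z":-7.5,"grip":100},{"rx":0,"ry":0,"rz":0,"x":105,"y":-2.5,"z":-7.5,"grip":100},{"rx":0,"ry":0,"rz":0,"x":112,"y":-2.5,"z":-7.5,"grip":100},{"rx":0,"ry":0,"rz":0,"x":112,"y":-2.5,"z":-7.5,"grip":100},{"rx":0,"ry":0,"rz":0,"x":112,"y":-2.5,"z":-7.5,"grip":100}]'; python3 -m crank '[{"rx":0,"ry":0,"rz":0,"x":0,"y":0,"z":0,"grip":0},{"rx":0,"ry":0,"rz":0,"x":0,"y":0,"z":0,"grip":0},{"rx":0,"ry":0,"rz":0,"x":0,"y":0,"z":0,"grip":0},{"rx":0,"ry":0,"rz":0,"x":0,"y":0,"z":0,"grip":0},{"rx":0,"ry":0,"rz":0,"x":0,"y":0,"z":0,"grip":0},{"rx":0,"ry":0,"rz":0,"x":0,"y":0,"z":0,"grip":0},{"rx":0,"ry":0,"rz":0,"x":0,"y":0,"z":0,"grip":0},{"rx":0,"ry":0,"rz":0,"x":0,"y":0,"z":0,"grip":0}]'; python3 -c "from vis import *;go(.598,-.1987,.26,6.1)"
```

```text
time_s: 20.92
tcp_pos: [0.4227, 0.3297, 0.0931]
tcp_rot: [1.859, 1.568, 0.609]
force: [-0.2, 0.0, 0.1]
finger_gap: 0.093
time_s: 21.58
tcp_pos: [0.4217, 0.3295, 0.0921]
tcp_rot: [2.41, 1.571, 1.161]
force: [-0.2, -1.0, 2.4]
finger_gap: 0.0582
t 21.58 tcp [0.4217 0.3295 0.0921] jaw 18.4 down 1.000 gap 0.0582 q [-0.85  0.75  0.23  1.95 -0.35  0.47 -0.05] -> xyz [-1.680e+02  4.000e-01  5.568e+02] r [12.3 -0.  -0. ]
```

```bash
python3 -m crank '[{"rx":0,"ry":0,"rz":0,"x":-15,"y":0,"z":0,"grip":0},{"rx":0,"ry":0,"rz":0,"x":-50,"y":0,"z":0,"grip":0},{"rx":0,"ry":0,"rz":0,"x":-90,"y":0,"z":0,"grip":0},{"rx":0,"ry":0,"rz":0,"x":-125,"y":0,"z":10,"grip":0},{"rx":0,"ry":0,"rz":0,"x":-145,"y":0,"z":40,"grip":0},{"rx":0,"ry":0,"rz":0,"x":-150,"y":0,"z":78,"grip":0},{"rx":0,"ry":0,"rz":0,"x":-150,"y":0,"z":117,"grip":0},{"rx":0,"ry":0,"rz":0,"x":-150,"y":0,"z":156,"grip":0}]'; python3 -m crank '[{"rx":0,"ry":0,"rz":0,"x":0,"y":0,"z":40,"grip":0},{"rx":0,"ry":0,"rz":0,"x":0,"y":0,"z":80,"grip":0},{"rx":0,"ry":0,"rz":0,"x":0,"y":0,"z":120,"grip":0},{"rx":0,"ry":0,"rz":0,"x":0,"y":0,"z":160,"grip":0},{"rx":0,"ry":0,"rz":0,"x":0,"y":0,"z":200,"grip":0},{"rx":6,"ry":0,"rz":0,"x":0,"y":0,"z":240,"grip":0},{"rx":12.3,"ry":0,"rz":0,"x":0,"y":0,"z":280,"grip":0},{"rx":12.3,"ry":0,"rz":0,"x":0,"y":0,"z":318,"grip":0}]';python3 -c "from vis import *;go(.598,-.1987,.2,6.1)"
```

```text
time_s: 22.25
tcp_pos: [0.4711, 0.1802, 0.2423]
tcp_rot: [1.74, 1.57, 0.493]
force: [0.5, -0.1, -1.9]
finger_gap: 0.058
time_s: 22.92
tcp_pos: [0.5714, -0.1224, 0.2412]
tcp_rot: [-1.494, 1.57, -2.962]
force: [0.5, 1.0, -1.8]
finger_gap: 0.0581
t 22.92 tcp [ 0.5714 -0.1224  0.2412] jaw 5.9 down 1.000 gap 0.0581 q [-0.07  0.6   0.39  1.71 -0.28  0.89  0.54] -> xyz [41.2 18.7 78.6] r [-0.2  0.   0.1]
```

```bash
python3 -m crank '[{"rx":0,"ry":0,"rz":0,"x":0,"y":9,"z":36,"grip":0},{"rx":0,"ry":0,"rz":0,"x":5,"y":18,"z":70,"grip":0},{"rx":0,"ry":0,"rz":0,"x":20,"y":18.5,"z":78,"grip":0},{"rx":0,"ry":0,"rz":0,"x":45,"y":18.5,"z":78,"grip":0},{"rx":0,"ry":0,"rz":0,"x":75,"y":18.5,"z":78,"grip":0},{"rx":0,"ry":0,"rz":0,"x":90,"y":18.5,"z":78,"grip":0},{"rx":0,"ry":0,"rz":0,"x":90,"y":18.5,"z":78,"grip":0},{"rx":0,"ry":0,"rz":0,"x":90,"y":18.5,"z":78,"grip":0}]'; python3 look.py wrist w7|egrep "white|tan" ;python3 -c "from vis import *;go(.598,-.1987,.1041,6.1)"
```

```text
time_s: 23.58
tcp_pos: [0.5975, -0.1957, 0.1507]
tcp_rot: [-1.938, 1.568, 2.881]
force: [-0.1, -0.7, -0.7]
finger_gap: 0.0578
white [267. 115.] 91705 mid [ 0.602  -0.1376  0.0624] size [0.438 0.221 0.127] z 0.000
white [254. 167.] 1561 mid [ 0.595  -0.163   0.0128] size [0.07  0.02  0.003] z 0.013
white [253. 259.] 2497 mid [ 0.5977 -0.1956  0.1044] size [0.056 0.017 0.003] z 0.104
white [495. 313.] 538 mid [ 0.6739 -0.173   0.1617] size [0.003 0.011 0.007] z 0.162
white [262. 325.] 1104 mid [ 0.6284 -0.1946  0.1482] size [0.002 0.012 0.01 ] z 0.148
white [253. 315.] 109 mid [ 0.5957 -0.2317  0.103 ] size [0.005 0.001 0.001] z 0.103
tan [ 39. 211.] 5007 mid [ 0.4409 -0.2112  0.0581] size [0.03  0.053 0.007] z 0.060
tan [255. 190.] 2164 mid [ 0.5956 -0.1712  0.1013] size [0.059 0.028 0.007] z 0.102
tan [206. 224.] 150 mid [ 0.5709 -0.1782  0.1039] size [0.003 0.019 0.003] z 0.104
tan [147. 284.] 415 mid [ 0.5652 -0.1717  0.1702] size [0.002 0.014 0.007] z 0.170
tan [358. 283.] 381 mid [ 0.6245 -0.1655  0.1691] size [0.002 0.014 0.007] z 0.169
tan [243. 308.] 764 mid [ 0.601  -0.2275  0.1037] size [0.056 0.011 0.003] z 0.104
tan [334. 339.] 6133 mid [ 0.6126 -0.1724  0.1801] size [0.079 0.009 0.006] z 0.180
t 23.63 tcp [ 0.5984 -0.1961  0.1522] jaw 6.1 down 1.000 gap 0.0574 q [ 0.08  0.77  0.34  1.65 -0.34  0.78  0.68] -> xyz [48.1 -0.7  2.5] r [ 0.  0. -0.]
```

View pics/w7.png

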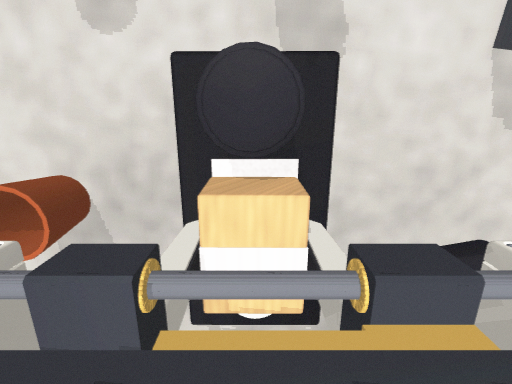

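Wrist: box (253,245) is square and centred over the white rectangle (254,167 is its visible edge); takeaway cup (251,98) stands on the cork. I lower it.

```bash
python3 -m crank '[{"rx":0,"ry":0,"rz":0,"x":15,"y":-0.5,"z":2.5,"grip":0},{"rx":0,"ry":0,"rz":0,"x":30,"y":-0.5,"z":2.5,"grip":0},{"rx":0,"ry":0,"rz":0,"x":39,"y":-0.5,"z":2.5,"grip":0},{"rx":0,"ry":0,"rz":0,"x":43,"y":-0.5,"z":2.5,"grip":0},{"rx":0,"ry":0,"rz":0,"x":45,"y":-0.5,"z":2.5,"grip":0},{"rx":0,"ry":0,"rz":0,"x":47,"y":-0.5,"z":2.5,"grip":0},{"rx":0,"ry":0,"rz":0,"x":47,"y":-0.5,"z":2.5,"grip":0},{"rx":0,"ry":0,"rz":0,"x":47,"y":-0.5,"z":2.5,"grip":0}]'
```

```text
time_s: 24.3
tcp_pos: [0.5983, -0.1985, 0.1055]
tcp_rot: [1.105, 1.57, -0.359]
force: [0.4, -0.3, -1.5]
finger_gap: 0.0579
```

```bash
python3 -m crank '[{"rx":0,"ry":0,"rz":0,"x":1,"y":0,"z":0,"grip":0},{"rx":0,"ry":0,"rz":0,"x":1.7,"y":0,"z":0,"grip":0},{"rx":0,"ry":0,"rz":0,"x":1.7,"y":0,"z":0,"grip":0},{"rx":0,"ry":0,"rz":0,"x":1.7,"y":0,"z":0,"grip":0}]';python3 -m crank '[{"rx":0,"ry":0,"rz":0,"x":0,"y":0,"z":0,"grip":67},{"rx":0,"ry":0,"rz":0,"x":0,"y":0,"z":0,"grip":75},{"rx":0,"ry":0,"rz":0,"x":0,"y":0,"z":0,"grip":100},{"rx":0,"ry":0,"rz":0,"x":0,"y":0,"z":0,"grip":100},{"rx":0,"ry":0,"rz":0,"x":0,"y":0,"z":0,"grip":100},{"rx":0,"ry":0,"rz":0,"x":0,"y":0,"z":0,"grip":100},{"rx":0,"ry":0,"rz":0,"x":0,"y":0,"z":0,"grip":100}]'; python3 -m crank '[{"rx":0,"ry":0,"rz":0,"x":-30,"y":0,"z":0,"grip":100},{"rx":0,"ry":0,"rz":0,"x":-70,"y":0,"z":0,"grip":100},{"rx":0,"ry":0,"rz":0,"x":-110,"y":0,"z":0,"grip":100},{"rx":0,"ry":0,"rz":0,"x":-140,"y":-10,"z":-20,"grip":100},{"rx":6.1,"ry":0,"rz":0,"x":-145,"y":-30,"z":-53,"grip":100},{"rx":6.1,"ry":0,"rz":0,"x":-145,"y":-50,"z":-88,"grip":100},{"rx":6.1,"ry":0,"rz":0,"x":-145,"y":-70,"z":-123,"grip":100},{"rx":6.1,"ry":0,"rz":0,"x":-145,"y":-90,"z":-158,"grip":100}]';python3 -c "from vis import *;go(.4525,.0043,.17,0)"
```

```text
time_s: 24.63
tcp_pos: [0.5983, -0.1986, 0.1041]
tcp_rot: [1.242, 1.57, -0.222]
force: [-1.2, 0.9, 5.5]
finger_gap: 0.0575
time_s: 25.22
tcp_pos: [0.5979, -0.1984, 0.103]
tcp_rot: [-1.731, 1.571, 3.088]
force: [0.3, 0.9, -0.0]
finger_gap: 0.0924
time_s: 25.88
tcp_pos: [0.4903, -0.0497, 0.2484]
tcp_rot: [1.87, 1.57, 0.299]
force: [0.5, 0.6, -0.2]
finger_gap: 0.0929
t 25.88 tcp [ 0.4903 -0.0497  0.2484] jaw -0.0 down 1.000 gap 0.0929 q [-0.25  0.47  0.45  1.95 -0.28  0.78  0.36] -> xyz [ 78.4 -37.9 -54. ] r [-0.  -0.  -0.1]
```

```bash
python3 -m crank '[{"rx":0,"ry":0,"rz":0,"x":0,"y":-20,"z":-30,"grip":100},{"rx":0,"ry":0,"rz":0,"x":15,"y":-37,"z":-54,"grip":100},{"rx":0,"ry":0,"rz":0,"x":45,"y":-37,"z":-54,"grip":100},{"rx":0,"ry":0,"rz":0,"x":70,"y":-37,"z":-54,"grip":100},{"rx":0,"ry":0,"rz":0,"x":78,"y":-37,"z":-54,"grip":100},{"rx":0,"ry":0,"rz":0,"x":78,"y":-37,"z":-54,"grip":100},{"rx":0,"ry":0,"rz":0,"x":78,"y":-37,"z":-54,"grip":100}]'; python3 look.py wrist w8|egrep "yellow" ;python3 -c "from vis import *;go(.4525,.0043,.093,0)"
```

```text
time_s: 26.47
tcp_pos: [0.455, 0.0024, 0.1705]
tcp_rot: [0.579, 1.57, -0.992]
force: [0.0, -0.4, 0.4]
finger_gap: 0.0933
yellow [248. 208.] 2729 mid [0.4509 0.0046 0.0517] size [0.044 0.044 0.004] z 0.052
yellow [ 85. 285.] 500 mid [0.4081 0.0297 0.1889] size [0.002 0.014 0.007] z 0.189
yellow [430. 302.] 107 mid [0.503  0.0282 0.1908] size [0.002 0.008 0.004] z 0.192
yellow [376. 339.] 4372 mid [0.4842 0.0241 0.1998] size [0.068 0.002 0.006] z 0.200
t 26.52 tcp [0.4554 0.0024 0.171 ] jaw -0.1 down 1.000 gap 0.0933 q [-0.3   0.55  0.36  2.12 -0.38  0.53  0.34] -> xyz [78.  -3.1 -1.9] r [-0.1  0.  -0.1]
```

```bash
python3 -m crank '[{"rx":0,"ry":0,"rz":0,"x":20,"y":-3.5,"z":-2,"grip":100},{"rx":0,"ry":0,"rz":0,"x":45,"y":-3.5,"z":-2,"grip":100},{"rx":0,"ry":0,"rz":0,"x":68,"y":-3.5,"z":-2,"grip":100},{"rx":0,"ry":0,"rz":0,"x":77.5,"y":-3.5,"z":-2,"grip":100},{"rx":0,"ry":0,"rz":0,"x":77.5,"y":-3.5,"z":-2,"grip":100},{"rx":0,"ry":0,"rz":0,"x":77.5,"y":-3.5,"z":-2,"grip":100}]'; python3 -m crank '[{"rx":0,"ry":0,"rz":0,"x":0,"y":0,"z":0,"grip":0},{"rx":0,"ry":0,"rz":0,"x":0,"y":0,"z":0,"grip":0},{"rx":0,"ry":0,"rz":0,"x":0,"y":0,"z":0,"grip":0},{"rx":0,"ry":0,"rz":0,"x":0,"y":0,"z":0,"grip":0},{"rx":0,"ry":0,"rz":0,"x":0,"y":0,"z":0,"grip":0},{"rx":0,"ry":0,"rz":0,"x":0,"y":0,"z":0,"grip":0},{"rx":0,"ry":0,"rz":0,"x":0,"y":0,"z":0,"grip":0},{"rx":0,"ry":0,"rz":0,"x":0,"y":0,"z":0,"grip":0}]'; python3 -c "from vis import *;go(.609,-.286,.25,6.1)"
```

```text
time_s: 27.02
tcp_pos: [0.4519, 0.0046, 0.0933]
tcp_rot: [1.5, 1.569, -0.071]
force: [1.2, -0.5, 0.6]
finger_gap: 0.0928
time_s: 27.68
tcp_pos: [0.451, 0.0051, 0.0927]
tcp_rot: [-1.741, 1.571, 2.972]
force: [-0.6, 0.2, 1.9]
finger_gap: 0.0476
t 27.68 tcp [0.451  0.0051 0.0927] jaw 0.0 down 1.000 gap 0.0476 q [-0.21  0.69  0.22  2.18 -0.48  0.32  0.42] -> xyz [-157.4  157.9  291.2] r [-6.1 -0.   0. ]
```

```bash
python3 -m crank '[{"rx":0,"ry":0,"rz":0,"x":-15,"y":0,"z":0,"grip":0},{"rx":0,"ry":0,"rz":0,"x":-50,"y":0,"z":0,"grip":0},{"rx":0,"ry":0,"rz":0,"x":-90,"y":0,"z":0,"grip":0},{"rx":0,"ry":0,"rz":0,"x":-125,"y":5,"z":10,"grip":0},{"rx":0,"ry":0,"rz":0,"x":-145,"y":20,"z":40,"grip":0},{"rx":-6.1,"ry":0,"rz":0,"x":-150,"y":40,"z":73,"grip":0},{"rx":-6.1,"ry":0,"rz":0,"x":-150,"y":58,"z":107,"grip":0},{"rx":-6.1,"ry":0,"rz":0,"x":-150,"y":76,"z":140,"grip":0}]';python3 -c "from vis import *;go(.609,-.286,.24,6.1)"
```

```text
time_s: 28.35
tcp_pos: [0.5277, -0.1362, 0.2434]
tcp_rot: [1.627, 1.569, 0.165]
force: [-0.0, 0.8, -0.8]
finger_gap: 0.0471
t 28.35 tcp [ 0.5277 -0.1362  0.2434] jaw 6.2 down 1.000 gap 0.0471 q [-0.06  0.55  0.41  1.82 -0.29  0.84  0.6 ] -> xyz [  3.5  64.7 157.7] r [ 0.1 -0.  -0.1]
```

```bash
python3 -m crank '[{"rx":0,"ry":0,"rz":0,"x":0,"y":15,"z":35,"grip":0},{"rx":0,"ry":0,"rz":0,"x":0,"y":30,"z":72,"grip":0},{"rx":0,"ry":0,"rz":0,"x":0,"y":46,"z":110,"grip":0},{"rx":0,"ry":0,"rz":0,"x":0,"y":60,"z":145,"grip":0},{"rx":0,"ry":0,"rz":0,"x":10,"y":65,"z":158,"grip":0},{"rx":0,"ry":0,"rz":0,"x":40,"y":65,"z":158,"grip":0},{"rx":0,"ry":0,"rz":0,"x":75,"y":65,"z":158,"grip":0},{"rx":0,"ry":0,"rz":0,"x":105,"y":65,"z":158,"grip":0}]'; python3 -m crank '[{"rx":0,"ry":0,"rz":0,"x":5,"y":0,"z":0,"grip":0},{"rx":0,"ry":0,"rz":0,"x":5,"y":0,"z":0,"grip":0},{"rx":0,"ry":0,"rz":0,"x":5,"y":0,"z":0,"grip":0}]'; python3 look.py top t5|egrep "white|red|blue|tan" ;python3 -c "from vis import *;go(.609,-.2863,.1045,6.1)"
```

```text
time_s: 29.02
tcp_pos: [0.6078, -0.2851, 0.1352]
tcp_rot: [-2.24, 1.569, 2.578]
force: [-0.1, 0.3, -1.1]
finger_gap: 0.0475
time_s: 29.27
tcp_pos: [0.609, -0.2855, 0.1335]
tcp_rot: [0.658, 1.569, -0.806]
force: [0.2, 0.1, -0.3]
finger_gap: 0.047
red [470.  81.] 4123 mid [ 0.5009 -0.1843  0.549 ] size [0.028 0.048 0.015] z 0.548
red [408. 252.] 29612 mid [ 0.3913 -0.1186  0.6677] size [0.052 0.033 0.011] z 0.668
red [188. 133.] 371 mid [0.6228 0.1605 0.0645] size [0.045 0.044 0.006] z 0.064
blue [135. 140.] 608 mid [0.6112 0.2789 0.0713] size [0.056 0.056 0.008] z 0.072
white [465. 115.] 424 mid [ 0.4843 -0.1767  0.5687] size [0.026 0.034 0.007] z 0.569
white [352. 140.] 161 mid [ 0.5996 -0.1992  0.0579] size [0.054 0.017 0.006] z 0.058
white [448. 153.] 285 mid [ 0.4456 -0.1333  0.6147] size [0.019 0.029 0.007] z 0.615
tan [169. 143.] 4467 mid [0.6169 0.2208 0.0128] size [0.138 0.245 0.007] z 0.012
tan [265. 141.] 137 mid [ 0.6113 -0.0098  0.0486] size [0.049 0.052 0.014] z 0.045
tan [362. 139.] 321 mid [ 0.601  -0.2198  0.0577] size [0.056 0.028 0.007] z 0.058
tan [342. 142.] 375 mid [ 0.5964 -0.1772  0.0573] size [0.058 0.03  0.006] z 0.058
tan [307. 155.] 254 mid [ 0.5689 -0.1117  0.0674] size [0.018 0.044 0.033] z 0.056
t 29.32 tcp [ 0.6096 -0.2859  0.1346] jaw 6.1 down 1.000 gap 0.0471 q [ 0.22  0.85  0.35  1.52 -0.36  0.83  0.8 ] -> xyz [30.1 -0.7  0.3] r [ 0.   0.1 -0.2]
```

```bash
python3 -m crank '[{"rx":0,"ry":0,"rz":0,"x":12,"y":-0.5,"z":0.5,"grip":0},{"rx":0,"ry":0,"rz":0,"x":20,"y":-0.5,"z":0.5,"grip":0},{"rx":0,"ry":0,"rz":0,"x":25,"y":-0.5,"z":0.5,"grip":0},{"rx":0,"ry":0,"rz":0,"x":27.5,"y":-0.5,"z":0.5,"grip":0},{"rx":0,"ry":0,"rz":0,"x":29,"y":-0.5,"z":0.5,"grip":0},{"rx":0,"ry":0,"rz":0,"x":29.5,"y":-0.5,"z":0.5,"grip":0},{"rx":0,"ry":0,"rz":0,"x":29.5,"y":-0.5,"z":0.5,"grip":0},{"rx":0,"ry":0,"rz":0,"x":29.5,"y":-0.5,"z":0.5,"grip":0}]'
```

```text
time_s: 29.98
tcp_pos: [0.6077, -0.2853, 0.1048]
tcp_rot: [-2.671, 1.569, 2.148]
force: [-3.4, 2.1, 8.1]
finger_gap: 0.0472
```

Contact at 8 N: I release, lift, and back off so the top camera sees everything.

```bash
python3 -m crank '[{"rx":0,"ry":0,"rz":0,"x":0,"y":0,"z":0,"grip":55},{"rx":0,"ry":0,"rz":0,"x":0,"y":0,"z":0,"grip":70},{"rx":0,"ry":0,"rz":0,"x":0,"y":0,"z":0,"grip":100},{"rx":0,"ry":0,"rz":0,"x":0,"y":0,"z":0,"grip":100},{"rx":0,"ry":0,"rz":0,"x":0,"y":0,"z":0,"grip":100},{"rx":0,"ry":0,"rz":0,"x":0,"y":0,"z":0,"grip":100},{"rx":0,"ry":0,"rz":0,"x":0,"y":0,"z":0,"grip":100}]'; python3 -m crank '[{"rx":0,"ry":0,"rz":0,"x":-30,"y":0,"z":0,"grip":100},{"rx":0,"ry":0,"rz":0,"x":-70,"y":0,"z":0,"grip":100},{"rx":0,"ry":0,"rz":0,"x":-110,"y":0,"z":0,"grip":100},{"rx":0,"ry":0,"rz":0,"x":-150,"y":0,"z":0,"grip":100},{"rx":0,"ry":0,"rz":0,"x":-170,"y":0,"z":30,"grip":100},{"rx":0,"ry":0,"rz":0,"x":-180,"y":0,"z":70,"grip":100},{"rx":0,"ry":0,"rz":0,"x":-180,"y":0,"z":110,"grip":100},{"rx":0,"ry":0,"rz":0,"x":-180,"y":0,"z":150,"grip":100}]';python3 -m crank '[{"rx":0,"ry":0,"rz":0,"x":0,"y":-10,"z":40,"grip":100},{"rx":0,"ry":0,"rz":0,"x":0,"y":-40,"z":80,"grip":100},{"rx":0,"ry":0,"rz":0,"x":0,"y":-80,"z":100,"grip":100},{"rx":0,"ry":0,"rz":0,"x":0,"y":-120,"z":120,"grip":100},{"rx":0,"ry":0,"rz":0,"x":0,"y":-150,"z":140,"grip":100},{"rx":0,"ry":0,"rz":0,"x":0,"y":-150,"z":140,"grip":100}]'; python3 look.py top t6; python3 - <<'E'
from look import *
p,d,K,T,C=tops("top","t7");x,y,z=C.transpose(2,0,1)
for n,cx,cy,lo in(("take",.59,-.115,.08),("honey",.609,-.286,.055),("box",.598,-.199,.05),("jam",.623,.162,.055),("blue",.611,.28,.06),("brown",.428,-.213,.05),("green",.446,.119,.045),("plant",.613,-.01,.035)):
    m=(z>lo)&(abs(x-cx)<.045)&(abs(y-cy)<.045);P=(C[m][:,:2]*1000).astype(np.float32);f=cv2.minAreaRect if n=="box" else cv2.minEnclosingCircle;print(n,f(P),np.percentile(z[m],97).round(3))
tops("scene","s7")
E
```

```text
time_s: 30.57
tcp_pos: [0.6081, -0.2856, 0.1029]
tcp_rot: [-1.419, 1.571, -2.883]
force: [0.2, 0.4, 0.8]
finger_gap: 0.0864
time_s: 31.23
tcp_pos: [0.6246, -0.4361, 0.2853]
tcp_rot: [0.885, 1.568, -0.578]
force: [1.0, -0.3, -0.3]
finger_gap: 0.093
time_s: 31.73
tcp_pos: [0.4794, -0.597, 0.2833]
tcp_rot: [-1.125, 1.561, -2.602]
force: [-2.3, -1.3, -0.6]
finger_gap: 0.0929
red [188. 133.] 359 mid [0.6228 0.1606 0.0645] size [0.044 0.044 0.007] z 0.065
yellow [393. 135.] 394 mid [ 0.6076 -0.2861  0.0649] size [0.044 0.044 0.007] z 0.065
green [208. 213.] 362 mid [0.4455 0.119  0.0523] size [0.042 0.043 0.006] z 0.052
blue [135. 140.] 608 mid [0.6112 0.2788 0.0713] size [0.056 0.055 0.008] z 0.072
white [352. 140.] 147 mid [ 0.5999 -0.1993  0.0585] size [0.054 0.016 0.006] z 0.058
tan [168. 143.] 4368 mid [0.6177 0.2208 0.0127] size [0.137 0.245 0.007] z 0.013
tan [265. 141.] 122 mid [ 0.6114 -0.0098  0.0446] size [0.049 0.052 0.006] z 0.045
tan [362. 139.] 329 mid [ 0.601  -0.2203  0.0576] size [0.056 0.029 0.006] z 0.057
tan [342. 142.] 343 mid [ 0.5971 -0.1771  0.0577] size [0.056 0.0
[... 439 characters left out ...]
ack [344. 147.] 3488 mid [ 0.5884 -0.1148  0.0875] size [0.053 0.052 0.009] z 0.088
take ((587.21533203125, -115.5958023071289), 29.871719360351562) 0.091
honey ((607.4448852539062, -286.7025146484375), 24.2388858795166) 0.067
box ((598.74951171875, -199.59442138671875), (58.62850570678711, 73.1387710571289), 5.894881725311279) 0.061
jam ((622.292724609375, 159.79945373535156), 23.798686981201172) 0.067
blue ((611.1019287109375, 279.09326171875), 29.068492889404297) 0.075
brown ((426.88385009765625, -213.08108520507812), 28.609601974487305) 0.063
green ((444.8774108886719, 118.42682647705078), 23.940887451171875) 0.055
plant ((613.0206298828125, -9.793883323669434), 26.950441360473633) 0.064
```

View pics/t7.png

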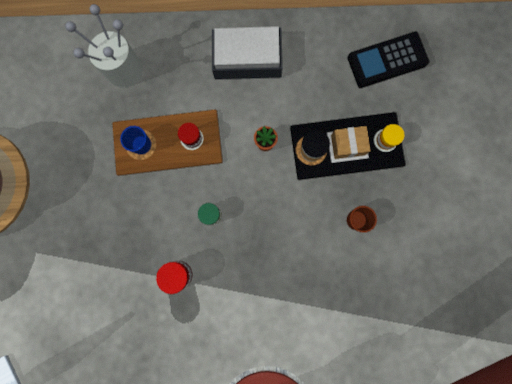

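View pics/s7.png

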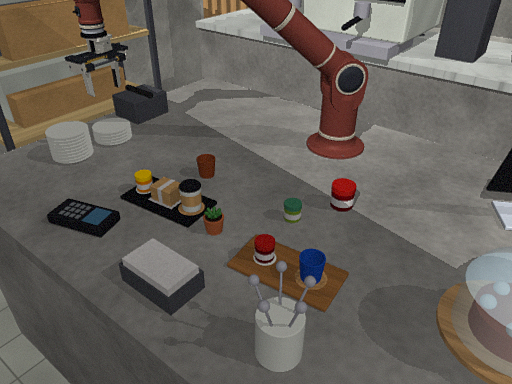

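Both views show all five things upright on their places. Green jar (208,213), brown cup (362,219) and plant (265,138) have not moved, and the arm is well clear.

```bash
python3 -c "
from bench import *
print(close_job())"
```

```text
the job is handed in; nothing more can be done
None
```

The job is handed in, after about 32 s of robot time. Both orders are made up, in the order asked:
- **Oak board:** blue cup on the cork circle, small red-lidded jam jar on the white circle.
- **Slate board:** takeaway cup on the cork circle, pastry box on the white rectangle, honey jar on the white circle.

**Last checks, from the top and scene cameras:**
- **Placing:** all five stand upright at the right heights, each within about 3 mm of the middle of its place. The largest offsets are the takeaway cup and jam jar, about 3 mm. The box is turned 5.9° and the board 6.1°.
- **Left alone:** the green jar, brown cup, plant and big red look-alike are where they were, and the arm is clear.
- **Force:** the highest set-down force I read was about 8–9 N.

**One disagreement:** the takeaway cup gripped at a 59 mm opening, not the sleeve's 56 mm. Regripping 4 mm lower gave the same reading, so the pads may have been on the white part above the sleeve. It was carried upright without slipping.

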